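Portion a batch of detergent tablets with the tipping skip

ROBOT

A 6-joint arm with a two-finger parallel gripper is mounted at the origin on the work surface. World frame = base frame: x ahead of the robot, y to its left, z up, the work surface at z = 0. Lengths are in m, angles in rad, forces in N, time in s.
With the tool pointing down it reaches from about 0.375 to 0.9 m from the base axis. Payload 3.1 kg.
Tool frame: the origin (TCP) lies between the finger pads; the fingertips stand 25 mm ahead of it and the grasp point (between the pads) lies 6 mm ahead of it; z points along the fingers, y is the direction in which the jaws open and shut (so a half turn about z gives the same grasp; the last joint's range is limited). The gripper opens to 87 mm and grips with 3 to 60 N. Pads are 19 mm wide; open, the fingers measure 117 mm over their backs; the gripper's body (75 mm by 190 mm) begins 51 mm behind the grasp point.
Start: joints at [-0.178, 0.527, 1.433, -0, 1.181, -0.178], TCP at [0.625, 0, 0.226] pointing down, gripper open.
Joint ranges: [-3.08, 3.08], [-0.75, 2.2], [0.22, 2.44], [-1.43, 4.57], [0, 2.65], [-2.85, 2.85]. Speed limits (rad/s): [2.79, 2.79, 3.14, 3.14, 3.14, 3.14].

INTERFACE

Orientations are given as a unit quaternion [w, x, y, z].
In Python, from cell import readout, capture, order gives the robot as it stands.
- The arm moves only by the shell command python3 -m pendant 'ROWS' [FORCE]. ROWS is JSON, a list of rows, each an object with "gripper": the opening in per cent of the stroke, from 0 (shut) to 100 (fully open); "delta_pos": the shift along the tool's x, y, z in cm, a list of three; "rot": the turn, a rotation vector about the tool's x, y, z in degrees, a list of three. A call has exactly 10 rows; each row shifts and turns the commanded pose from where the row before left it, along the tool's axes as they then stand; what a row does not reach is not made up. A row lasts 1/10 s, in which the tool goes at most 50 mm and 8.59 degrees, less where a joint would pass 70% of its speed; a pose out of reach is approached as far as the arm can. A call with a gripper value outside its range is refused whole. The fingers move at their own pace and stop on an object; FORCE is the grip in N (left out, the last holds). Time passes only in rows, so rows that do not move let the fingers close, or fill a call up. It gives the time, the measured TCP pose, the force and the opening at its end, in the units of the state.
- readout.get_state(): the state, without advancing time (a new reading comes with each control period).
- capture(name): name is "scene" or "side" or "wrist"; returns a dict with "img" (384x512x3 uint8, blue, green, red), "z_map" (384x512 float32, m along the optical axis (not along the pixel's ray), 0 where there is no reading), "fx", "fy", "cx", "cy" (pixels), "pose" (4x4, takes a point from camera to world coordinates). Camera axes: x right, y up, looking along -z (the intrinsics and any distortion apply to the point x, -y, -z); pixel columns grow to the right and rows downward; lengths in m; the calibration is good to about 2 mm. A picture is of the moment at which its call begins.
- order.close_job(): hands the job in, once; it reports no verdict.
The state is a dict: "time_s": time; "q": joint angles; "dq": joint speeds; "effort": joint torques, N m; "eef_pos": TCP position; "tool_rot": TCP orientation; "contact_force": force on the tool from outside, world axes, zero at the start; "torque": the same for the moment, N m; "width": finger opening in m.
Only numpy, scipy, OpenCV 4.12 (cv2) and the standard library are available. Lean on these libraries where they do the work, as an engineer would, in place of code of your own. Each camera call takes 0.05 s, during which the arm holds its last target.

TASK

Make up the batch and portion it out: put the two loose detergent tablets from the table into the tipping skip of the portioning stand with the four already there, then push the skip over past its catch so that all six slide into the tub. Bring the skip back by its handle bar without letting it drop, press it fully home until the catch holds it, and leave the other things on the table where they are.

Things in the scene. Friction and masses are not known exactly. Their poses are not given: they have to be found in the camera images.
- stand: Portioning stand, fixed; origin on the table under the hinge; x points the way the skip tips, y along the hinge, z up. Grey base 20 mm high, 300 x 220 mm (x -60 to 240) with a narrow tail to x = -180; steel side cheeks at y = +-89, 204 mm high; catch post at x = -160, 188 mm high, 50 mm wide; indicator head at x = 225, y = -75, 185 mm high.
- skip_hinge (a point): Middle of the skip's hinge axis, 180 mm above the table, fixed to the stand. Axes as the stand's: x the way the skip tips and pours, y along the hinge. A spring catch at the back of the skip holds it home. Pressed home it stops on a hard seat at tilt 0.
- skip (a joint): Tilt of the skip: 0 upright and home, grows tipping forward to a stop bar at 1.9 rad. 8 to 15 N on the bar breaks it out of the catch. Past about 1.1 rad it falls forward by itself; short of that it falls home. Let down gently it stands proud on the catch at 0.1 to 0.17 rad: press it along its swing (back and down, 5 to 15 N) till it snaps home. It must never fall back faster than 2.5 rad/s.
- skip_bar (a point): Middle of the skip's handle bar, round, 12 mm thick, parallel to the hinge, the top of a hoop standing up 50 mm from the back rim in the plane of the back wall; 98 mm clear between its two uprights. Home, it lies at x = -102, z = +120 mm from skip_hinge (300 mm above the table); it swings round the hinge on a 157.5 mm radius. Axes turn with the skip; home they are the stand's.
- skip_in (a point): Middle of the skip's inner floor, 160 mm above the table at home (x = -40, z = -20 mm from skip_hinge). Steel pan of about 0.8 kg: floor 120 mm (x) by 130 mm (y), walls 4 mm; back and side walls 90 mm deep (rim 250 mm above the table); at the +x side a pouring lip rises at 42 degrees from x = 60 to 120 mm, edge 53 mm above the floor. Axes turn with the skip.
- tub_in (a point): Middle of the inner floor of the white open tub on the stand under the pouring lip, 24 mm above the table (x = +80, z = -156 mm from skip_hinge): inside 242 mm (x) by 156 mm (y), 58 mm deep. Fixed to the stand, same axes.
- tablet1_c (a point): Centre of a hard white detergent tablet, a round disc 40 mm across and 20 mm thick, 35 g, z along its axis; in the skip at the start, flat on its floor.
- tablet2_c (a point): Centre of a hard white detergent tablet, a round disc 40 mm across and 20 mm thick, 35 g, z along its axis; in the skip at the start, flat on its floor.
- tablet3_c (a point): Centre of a hard white detergent tablet, a round disc 40 mm across and 20 mm thick, 35 g, z along its axis; in the skip at the start, flat on its floor.
- tablet4_c (a point): Centre of a hard white detergent tablet, a round disc 40 mm across and 20 mm thick, 35 g, z along its axis; in the skip at the start, flat on its floor.
- tablet5_c (a point): Centre of a hard white detergent tablet, a round disc 40 mm across and 20 mm thick, 35 g, z along its axis; one of the two loose ones, lying flat on the table to the left or right of the stand (centre 10 mm above the table).
- tablet6_c (a point): Centre of a hard white detergent tablet, a round disc 40 mm across and 20 mm thick, 35 g, z along its axis; one of the two loose ones, lying flat on the table to the left or right of the stand (centre 10 mm above the table).
- soapbox: Bystander, to be left where it is: cardboard soap carton, 62 x 46 x 28 mm, lying flat. Origin at the centre of its underside.
- tin: Bystander, to be left where it is: round flat aluminium tin, 70 mm across, 26 mm high. Origin at the centre of its underside.
- dish: Bystander, to be left where it is: white bowl-shaped soap dish, 110 mm across, 40 mm high. Origin at the centre of its underside.
- brush: Bystander, to be left where it is: wooden scrubbing brush lying flat. Origin at the centre of its underside.
- jug: Bystander, to be left where it is: grey detergent bottle, 90 mm across, 210 mm high. Origin at the centre of its underside.
- sprayer: Bystander, to be left where it is: clear spray bottle with a white trigger head, 68 mm across, 201 mm high. Origin at the centre of its underside.

How it is judged:
On the way, in this order (a step that is already met when the one before it is completed fails the run):
1. all six tablets lie in the upright skip, let go of (x of tablet1_c in the frame of skip_in between -0.06 and 0.1 m and y of tablet1_c in the frame of skip_in between -0.065 and 0.065 m and z of tablet1_c in the frame of skip_in between 0 and 0.09 m and x of tablet2_c in the frame of skip_in between -0.06 and 0.1 m and y of tablet2_c in the frame of skip_in between -0.065 and 0.065 m and z of tablet2_c in the frame of skip_in between 0 and 0.09 m and x of tablet3_c in the frame of skip_in between -0.06 and 0.1 m and y of tablet3_c in the frame of skip_in between -0.065 and 0.065 m and z of tablet3_c in the frame of skip_in between 0 and 0.09 m and x of tablet4_c in the frame of skip_in between -0.06 and 0.1 m and y of tablet4_c in the frame of skip_in between -0.065 and 0.065 m and z of tablet4_c in the frame of skip_in between 0 and 0.09 m and x of tablet5_c in the frame of skip_in between -0.06 and 0.1 m and y of tablet5_c in the frame of skip_in between -0.065 and 0.065 m and z of tablet5_c in the frame of skip_in between 0 and 0.09 m and x of tablet6_c in the frame of skip_in between -0.06 and 0.1 m and y of tablet6_c in the frame of skip_in between -0.065 and 0.065 m and z of tablet6_c in the frame of skip_in between 0 and 0.09 m and value of joint skip below 0.06 rad and contact force between the fingers and tablet1 below 0.1 N and contact force between the fingers and tablet2 below 0.1 N and contact force between the fingers and tablet3 below 0.1 N and contact force between the fingers and tablet4 below 0.1 N and contact force between the fingers and tablet5 below 0.1 N and contact force between the fingers and tablet6 below 0.1 N), for 0.2 s.
2. the skip is tipped over and all six tablets have slid into the tub (x of tablet1_c in the frame of tub_in between -0.121 and 0.121 m and y of tablet1_c in the frame of tub_in between -0.078 and 0.078 m and z of tablet1_c in the frame of tub_in between 0 and 0.058 m and x of tablet2_c in the frame of tub_in between -0.121 and 0.121 m and y of tablet2_c in the frame of tub_in between -0.078 and 0.078 m and z of tablet2_c in the frame of tub_in between 0 and 0.058 m and x of tablet3_c in the frame of tub_in between -0.121 and 0.121 m and y of tablet3_c in the frame of tub_in between -0.078 and 0.078 m and z of tablet3_c in the frame of tub_in between 0 and 0.058 m and x of tablet4_c in the frame of tub_in between -0.121 and 0.121 m and y of tablet4_c in the frame of tub_in between -0.078 and 0.078 m and z of tablet4_c in the frame of tub_in between 0 and 0.058 m and x of tablet5_c in the frame of tub_in between -0.121 and 0.121 m and y of tablet5_c in the frame of tub_in between -0.078 and 0.078 m and z of tablet5_c in the frame of tub_in between 0 and 0.058 m and x of tablet6_c in the frame of tub_in between -0.121 and 0.121 m and y of tablet6_c in the frame of tub_in between -0.078 and 0.078 m and z of tablet6_c in the frame of tub_in between 0 and 0.058 m and value of joint skip above 1.4 rad), for 0.2 s.
At the end, for the whole second after the job is handed in: All six tablets lie at rest inside the tub, below its rim, and the skip stands upright, still and fully home behind its catch (tilt under 0.05 rad) (x of tablet1_c in the frame of tub_in between -0.121 and 0.121 m and y of tablet1_c in the frame of tub_in between -0.078 and 0.078 m and z of tablet1_c in the frame of tub_in between 0 and 0.058 m and x of tablet2_c in the frame of tub_in between -0.121 and 0.121 m and y of tablet2_c in the frame of tub_in between -0.078 and 0.078 m and z of tablet2_c in the frame of tub_in between 0 and 0.058 m and x of tablet3_c in the frame of tub_in between -0.121 and 0.121 m and y of tablet3_c in the frame of tub_in between -0.078 and 0.078 m and z of tablet3_c in the frame of tub_in between 0 and 0.058 m and x of tablet4_c in the frame of tub_in between -0.121 and 0.121 m and y of tablet4_c in the frame of tub_in between -0.078 and 0.078 m and z of tablet4_c in the frame of tub_in between 0 and 0.058 m and x of tablet5_c in the frame of tub_in between -0.121 and 0.121 m and y of tablet5_c in the frame of tub_in between -0.078 and 0.078 m and z of tablet5_c in the frame of tub_in between 0 and 0.058 m and x of tablet6_c in the frame of tub_in between -0.121 and 0.121 m and y of tablet6_c in the frame of tub_in between -0.078 and 0.078 m and z of tablet6_c in the frame of tub_in between 0 and 0.058 m and velocity of joint skip between -0.05 and 0.05 rad/s and value of joint skip below 0.05 rad and linear speed of each of tablet1, tablet2, tablet3, tablet4, tablet5, tablet6 below 0.02 m/s); the robot touches nothing.
It fails at once if the skip is let drop on its way back (faster than 2.5 rad/s towards home while still above 0.2 rad) (value of joint skip above 0.2 rad and velocity of joint skip below -2.5 rad/s).
It fails at once if another thing on the table is shifted by more than 30 mm (distance of any of soapbox, tin, dish, brush, jug, sprayer from where it was at the start of the episode above 0.03 m).
It also fails if it takes over 72 s, if anything falls off the work surface, if the arm or the gripper's body presses on something with over 40 N, if the wrist force passes 120 N, or if a joint passes its speed limit or range.

## Working session

There is one attempt and no reset: what is moved stays moved. The work goes in short steps, Python scripts to look and compute and a shell command to move; the robot and the scene stay as the last step left them, time stands still between calls to the robot, and variables do not carry over. Pictures are saved under pics/ and viewed, and the job is handed in when it is done.

```bash
ls; mkdir -p pics
python3 - <<'E'
from cell import readout,capture
import cv2,numpy as np
s=readout.get_state(); print({k:np.round(v,4).tolist() for k,v in s.items()})
for n in ['scene','side','wrist']:
    c=capture(n); cv2.imwrite(f'pics/{n}0.png',c['img']); print(n,c['fx'],c['fy'],c['cx'],c['cy'],np.round(c['pose'],3).tolist(),[k for k in c])
    np.savez(f'{n}0.npz',**c)
E
```

```text
pics
{'time_s': 0.0, 'q': [-0.1785, 0.5285, 1.4339, -0.0, 1.1814, -0.1785], 'dq': [0.0005, -0.0007, -0.0013, -0.0013, 0.0005, -0.0014], 'effort': [-0.0005, -44.0045, -17.6594, 0.0633, 0.0583, -0.0002], 'eef_pos': [0.6243, 0.0002, 0.2255], 'tool_rot': [-0.0009, 0.7071, 0.7071, -0.0006], 'contact_force': [-0.1714, 0.0407, -0.3189], 'torque': [-0.0093, -0.0457, -0.0271], 'width': 0.0871}
scene 401.20291582516415 401.20291582516415 255.68179155427183 187.9464813074544 [[0.494, -0.639, 0.59, 1.438], [0.87, 0.367, -0.331, -0.507], [-0.005, 0.676, 0.737, 1.372], [0.0, 0.0, 0.0, 1.0]] ['img', 'z_map', 'fx', 'fy', 'cx', 'cy', 'pose']
side 360.415603739118 360.415603739118 255.77462672745787 193.46960203305522 [[0.958, 0.185, -0.218, 0.168], [-0.286, 0.632, -0.72, -1.041], [0.005, 0.753, 0.658, 1.168], [0.0, 0.0, 0.0, 1.0]] ['img', 'z_map', 'fx', 'fy', 'cx', 'cy', 'pose']
wrist 331.1615126001918 331.1615126001918 255.99466757302844 189.76595012366917 [[1.0, -0.001, 0.002, 0.626], [0.0, 0.957, 0.292, 0.081], [-0.002, -0.292, 0.957, 0.384], [0.0, 0.0, 0.0, 1.0]] ['img', 'z_map', 'fx', 'fy', 'cx', 'cy', 'pose']
```

View pics/scene0.png

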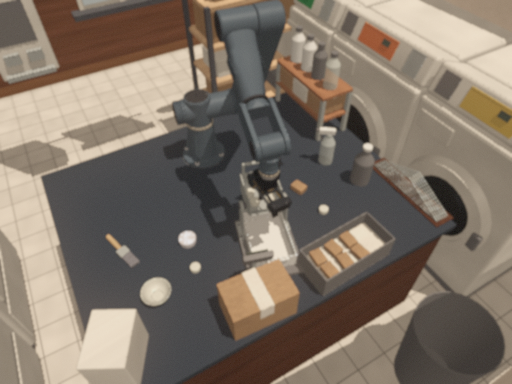

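View pics/side0.png

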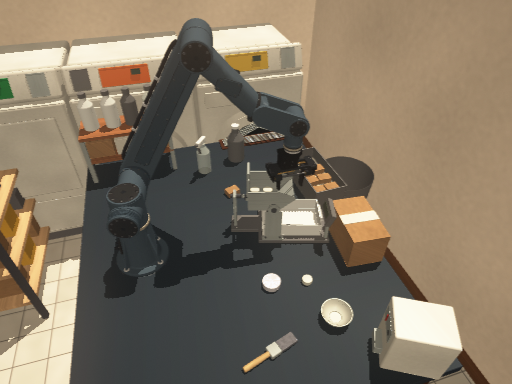

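View pics/wrist0.png

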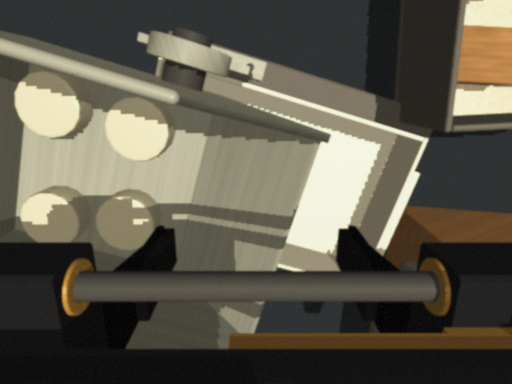

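The scene view shows the loose tablets at about (324,210) and (195,267), and the tin at (187,239). The stand sits under the gripper at about (265,220). The wrist view shows the four tablets in the skip, on the left. Next I'll measure positions from depth and ray casting.

```bash
cat > h.py <<'E'
import numpy as np,cv2
def load(n): 
    d=np.load(n); return {k:d[k] for k in d}
def ray(c,u,v):
    d=np.stack([(u-c['cx'])/c['fx'],-(v-c['cy'])/c['fy'],-np.ones_like(np.asarray(u,float))],-1)
    return d@c['pose'][:3,:3].T, c['pose'][:3,3]
def plane(c,u,v,z):
    d,o=ray(c,np.asarray(u,float),np.asarray(v,float)); t=(z-o[2])/d[...,2]; return o+d*t[...,None]
def cloud(c):
    v,u=np.mgrid[:384,:512].astype(float); d,o=ray(c,u,v); P=o+d*c['z_map'][...,None]; P[c['z_map']<=0]=np.nan; return P
def white(c,lo=140,sat=90):
    h=cv2.cvtColor(c['img'],cv2.COLOR_BGR2HSV); return ((h[...,2]>lo)&(h[...,1]<sat)).astype(np.uint8)
E
python3 - <<'E'
from h import *
for n in ['scene','side']:
    c=load(n+'0.npz'); P=cloud(c)
    print(n, 'table z', np.nanmedian(P[250:300,100:130,2]) )
    N,l,s,ce=cv2.connectedComponentsWithStats(white(c))
    for i in range(1,N):
        if 25<s[i,4]<1500:
            p=plane(c,*ce[i],0.02); 
            if 0.1<p[0]<1.1 and abs(p[1])<.7: print(s[i],ce[i].round(1),p.round(4), 'depthz',np.nanmedian(P[l==i],0).round(3))
# top height map
H=np.zeros((500,700)) # x 0.3..0.9? 2mm: x .2..1.2, y -.7...7
for n in ['scene','side','wrist']:
    P=cloud(load(n+'0.npz')).reshape(-1,3); P=P[np.isfinite(P[:,0])]
    ix=((P[:,0]-.2)/.002).astype(int); iy=((P[:,1]+.7)/.002).astype(int)
    k=(ix>=0)&(ix<500)&(iy>=0)&(iy<700)&(P[:,2]<.32)
    np.maximum.at(H,(ix[k],iy[k]),P[k,2])
im=np.clip(H/.32*255,0,255).astype(np.uint8)[::-1,::-1]
im=cv2.applyColorMap(im,cv2.COLORMAP_JET)
cv2.imwrite('pics/top0.png',im)
E
```

```text
scene table z 0.001212396661482762
[319 126  18  23 236] [328.  135.5] [0.2207 0.608  0.02  ] depthz [0.356 0.488 0.172]
[246 187  21  23 228] [255.8 198.6] [0.4112 0.0684 0.02  ] depthz [0.537 0.002 0.176]
[269 193   6   7  32] [271.6 196. ] [0.4334 0.1378 0.02  ] depthz [0.556 0.06  0.182]
[319 204  10  10  76] [323.4 208.6] [0.6088 0.2958 0.02  ] depthz [0.609 0.296 0.02 ]
[348 223  37  36 612] [366.  238.1] [0.8225 0.3543 0.02  ] depthz [0.837 0.332 0.051]
[178 230  18  18 242] [187.  238.4] [ 0.4586 -0.2836  0.02  ] depthz [ 0.463 -0.284  0.026]
[333 238  25  31 178] [345.8 251.3] [0.8326 0.2421 0.02  ] depthz [0.85  0.226 0.053]
[116 246  21  19 180] [125.7 254.1] [ 0.4079 -0.5254  0.02  ] depthz [ 0.404 -0.524  0.019]
[318 246  25  32 185] [330.5 260.1] [0.8352 0.165  0.02  ] depthz [0.85  0.151 0.052]
[190 261  11  12 101] [194.9 266.7] [ 0.5979 -0.3095  0.02  ] depthz [ 0.599 -0.31   0.02 ]
[423 270  10  11  46] [427.3 275.3] [1.0723 0.4434 0.02  ] depthz [ 0.866  0.981 -0.746]
[140 277  31  29 692] [155.1 291. ] [ 0.6202 -0.4796  0.02  ] depthz [ 0.617 -0.48   0.018]
side t
[... 583 characters left out ...]
.  206.8] [0.8612 0.0243 0.02  ] depthz [ 0.765 -0.122  0.178]
[262 211   4  24  59] [263.  220.4] [0.527  0.0308 0.02  ] depthz [0.519 0.011 0.032]
[282 238  32   2  35] [298.2 238.9] [ 0.6371 -0.1157  0.02  ] depthz [ 0.641 -0.117  0.021]
[262 273  19  18 254] [271.2 281. ] [ 0.4603 -0.2845  0.02  ] depthz [ 0.459 -0.286  0.025]
[302 274  11  11  89] [306.9 279. ] [ 0.5937 -0.3145  0.02  ] depthz [ 0.594 -0.312  0.018]
[321 298  33  29 726] [336.7 311.9] [ 0.6404 -0.4722  0.02  ] depthz [ 0.642 -0.47   0.017]
[374 328   3  13  27] [374.6 333. ] [ 0.7276 -0.5799  0.02  ] depthz [ 0.709 -0.593  0.057]
[266 332  31  25 269] [279.6 345. ] [ 0.4079 -0.5283  0.02  ] depthz [ 0.401 -0.527  0.018]
```

View pics/top0.png

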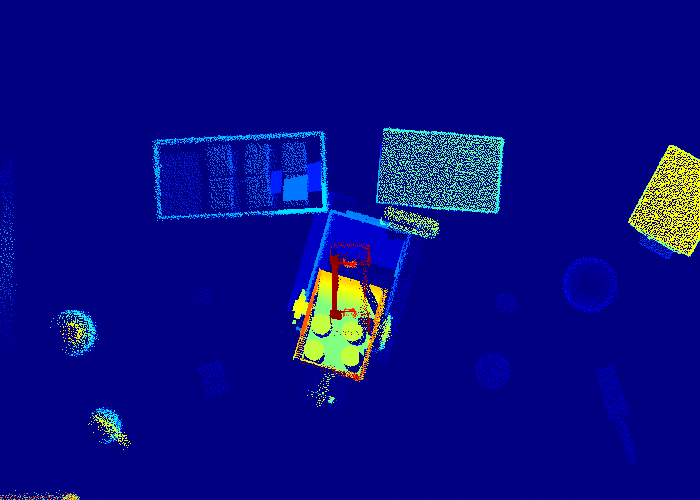

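The height map shows the stand tipping away from the robot, with a yaw of about -16°. The loose tablets are at about (0.609,0.296) and (0.596,-0.312). Next I'll refine the stand pose.

Run:
```python
from h import *
for n in ['scene','side','wrist']:
    c=load(n+'0.npz'); P=cloud(c); Q=P.reshape(-1,3)
    reg=(Q[:,0]>.38)&(Q[:,0]<.62)&(Q[:,1]>-.12)&(Q[:,1]<.16)
    b=Q[reg&(Q[:,2]>.285)&(Q[:,2]<.312)&(Q[:,0]<.56)]
    print(n,'bar',len(b)); 
    if len(b)>5: print(b[np.argsort(b[:,1])][::max(1,len(b)//25)].round(3).tolist())
    # tub floor
    t=Q[(Q[:,2]>.015)&(Q[:,2]<.035)&(Q[:,0]>.55)&(Q[:,0]<.8)&(abs(Q[:,1])<.12)]
    if len(t): r=cv2.minAreaRect(t[:,:2].astype(np.float32)); print('low z',len(t),r)
    # tub rim
    r_=Q[(Q[:,2]>.074)&(Q[:,2]<.09)&(Q[:,0]>.5)&(Q[:,0]<.8)&(abs(Q[:,1])<.13)]
    if len(r_): print('tub rim',len(r_),cv2.minAreaRect(r_[:,:2].astype(np.float32)))
    r_=Q[(Q[:,2]>.245)&(Q[:,2]<.256)&(Q[:,0]>.4)&(Q[:,0]<.6)&(abs(Q[:,1])<.13)]
    if len(r_): print('skip rim',len(r_),cv2.minAreaRect(r_[:,:2].astype(np.float32)))
    # tablets in skip
    r_=Q[(Q[:,2]>.177)&(Q[:,2]<.184)&(Q[:,0]>.4)&(Q[:,0]<.6)&(abs(Q[:,1])<.13)]
    if len(r_): print('tabs in skip',len(r_),r_.mean(0))
c=load('scene0.npz'); cv2.imwrite('pics/sc_zoom.png',cv2.resize(c['img'][140:290,190:350],None,fx=4.5,fy=4,interpolation=cv2.INTER_CUBIC))
c=load('side0.npz'); cv2.imwrite('pics/si_zoom.png',cv2.resize(c['img'][140:260,215:365],None,fx=5,fy=5,interpolation=cv2.INTER_CUBIC))
```

```text
scene bar 59
[[0.552, -0.038, 0.308], [0.55, -0.037, 0.301], [0.55, -0.037, 0.311], [0.448, -0.016, 0.306], [0.451, -0.013, 0.296], [0.446, -0.01, 0.296], [0.449, -0.008, 0.298], [0.449, -0.007, 0.303], [0.447, -0.006, 0.306], [0.452, -0.004, 0.309], [0.456, -0.003, 0.307], [0.443, 0.0, 0.304], [0.455, 0.002, 0.304], [0.451, 0.005, 0.304], [0.449, 0.006, 0.307], [0.457, 0.01, 0.301], [0.456, 0.01, 0.306], [0.458, 0.014, 0.3], [0.453, 0.017, 0.305], [0.456, 0.019, 0.302], [0.459, 0.022, 0.308], [0.448, 0.024, 0.303], [0.457, 0.027, 0.299], [0.461, 0.029, 0.301], [0.466, 0.031, 0.304], [0.458, 0.032, 0.307], [0.46, 0.035, 0.308], [0.464, 0.037, 0.299], [0.465, 0.04, 0.304], [0.467, 0.048, 0.302]]
low z 1477 ((0.663263738155365, -0.012414291501045227), (0.2217235565185547, 0.2637134790420532), 77.87625122070312)
tub rim 295 ((0.6546409130096436, 0.028822608292102814), (0.25038227438926697, 0.2753126323223114), 77.91671752929688)
skip rim 83 ((0.5232163667678833, 0.02558835595846176), (0.14053289592266083, 0.14145870506763458), 75.54071807861328)
tabs in skip 139 [0.52177333 0.00331546 0
[... 1515 characters left out ...]
0.039, 0.306], [0.558, 0.039, 0.299], [0.56, 0.039, 0.3], [0.559, 0.039, 0.297], [0.558, 0.039, 0.3], [0.553, 0.039, 0.297], [0.559, 0.039, 0.299], [0.56, 0.039, 0.299], [0.56, 0.039, 0.306], [0.559, 0.039, 0.303], [0.555, 0.039, 0.298], [0.557, 0.039, 0.299], [0.559, 0.04, 0.303]]
low z 16811 ((0.6842400431632996, -5.187094211578369e-05), (0.2313501089811325, 0.23992663621902466), 0.02935771830379963)
tub rim 3957 ((0.6786696314811707, 0.009060770273208618), (0.26436012983322144, 0.22202682495117188), 5.57682466506958)
skip rim 3560 ((0.5559974908828735, 0.04972251132130623), (0.08464735746383667, 0.07333635538816452), 76.21515655517578)
tabs in skip 13367 [0.52157762 0.03663596 0.18001342]
```

View pics/sc_zoom.png

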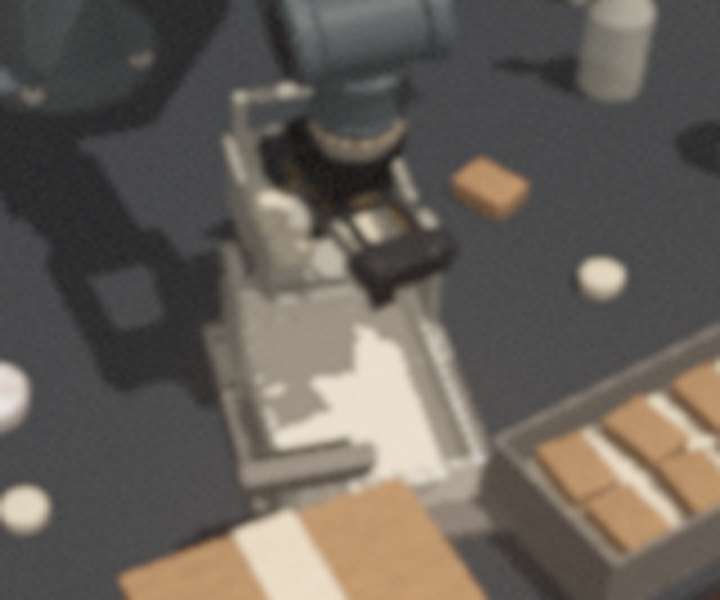

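View pics/si_zoom.png

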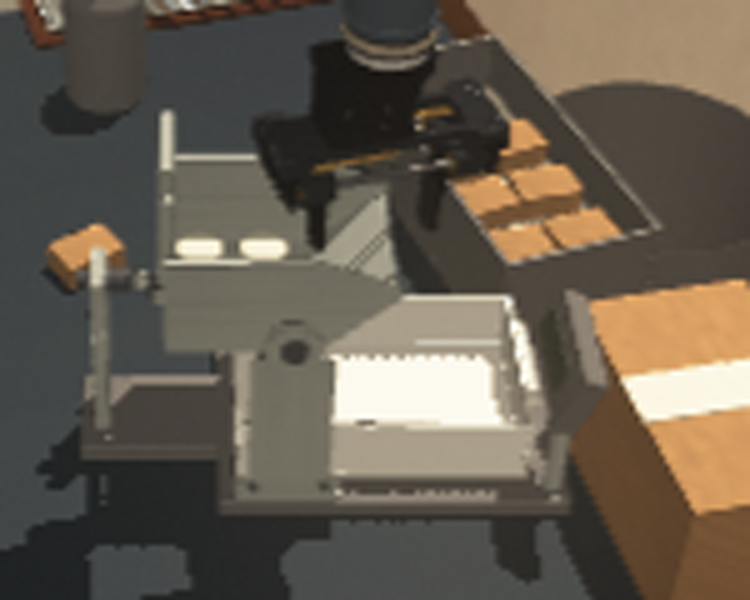

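Side zoom: the bar hoop is at about (251,163) in full-image pixels, the skip is upright, and the fingers hang inside the lip. I'll lift straight up and slightly back, then look down with the wrist camera to refine the stand pose.

```bash
python3 -m pendant '[{"gripper":100,"delta_pos":[0,0,-3],"rot":[0,0,0]},{"gripper":100,"delta_pos":[0,0,-3],"rot":[0,0,0]},{"gripper":100,"delta_pos":[0,0,-3],"rot":[0,0,0]},{"gripper":100,"delta_pos":[0.9,-1.5,-2],"rot":[0,0,0]},{"gripper":100,"delta_pos":[0.9,-1.5,-2],"rot":[0,0,0]},{"gripper":100,"delta_pos":[0.9,-1.5,-2],"rot":[0,0,0]},{"gripper":100,"delta_pos":[0.9,-1.5,-2],"rot":[0,0,0]},{"gripper":100,"delta_pos":[0.9,-1.5,-2],"rot":[0,0,0]},{"gripper":100,"delta_pos":[0.9,-1.5,-2],"rot":[0,0,0]},{"gripper":100,"delta_pos":[0,0,0],"rot":[0,0,0]}]'
python3 - <<'E'
from cell import readout,capture
from h import *
c=capture('wrist'); np.savez('wrist1.npz',**c); cv2.imwrite('pics/wrist1.png',c['img'])
print(np.round(readout.get_state()['eef_pos'],4),c['pose'][:3,3].round(3))
c=capture('side'); np.savez('side1.npz',**c);c=capture('scene'); np.savez('scene1.npz',**c)
E
```

```text
time_s: 1.15
eef_pos: [0.5346, 0.055, 0.4396]
tool_rot: [0.002, 0.707, 0.708, 0.002]
contact_force: [0.7, -0.6, -0.1]
width: 0.0874
[0.5351 0.0543 0.4377] [0.535 0.136 0.598]
```

View pics/wrist1.png

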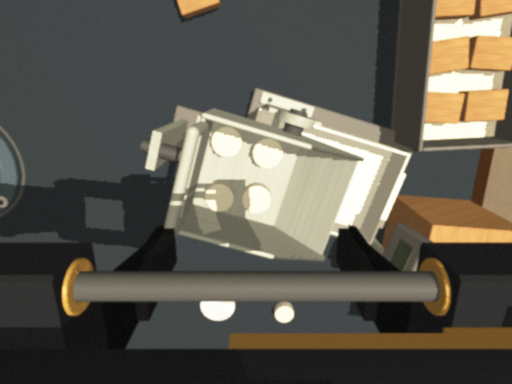

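The wrist view shows the bar running from about (200,120) to (172,228). The four skip tablets are at (226,142), (267,154), (219,198) and (257,199), and the front part of the floor is free. Next I'll fit the stand.

Run:
```python
from h import *
c=load('wrist1.npz'); P=cloud(c)
def f(z0,z1,box):
    u0,v0,u1,v1=box; S=P[v0:v1,u0:u1].reshape(-1,3); S=S[np.isfinite(S[:,2])]; return S[(S[:,2]>z0)&(S[:,2]<z1)]
b=f(.297,.310,(165,105,215,235))
print(len(b),b[:,2].max())
vx,vy,x0,y0=cv2.fitLine(b[:,:2].astype(np.float32),cv2.DIST_HUBER,0,.001,.001).ravel()
if vy<0: vx,vy=-vx,-vy
t=(b[:,0]-x0)*vx+(b[:,1]-y0)*vy
print('bar dir',vx,vy,'yaw',np.degrees(np.arctan2(-vx,vy)),'ends',t.min(),t.max(),'mid',x0+vx*(t.min()+t.max())/2,y0+vy*(t.min()+t.max())/2)
# rim
r=f(.245,.256,(165,95,370,260)); print('rim',cv2.minAreaRect(r[:,:2].astype(np.float32)))
# cheeks z~.204
ck=f(.199,.209,(130,80,420,270)); print('204',len(ck))
# tub rim
tr=f(.076,.09,(240,85,420,260)); print('tub',len(tr),cv2.minAreaRect(tr[:,:2].astype(np.float32)))
# tail / base top .02
bt=f(.016,.0235,(130,85,420,260)); print('base',len(bt),cv2.minAreaRect(bt[:,:2].astype(np.float32)))
# catch post .188 
cp=f(.15,.195,(140,110,180,175)); print('post',len(cp),np.median(cp,0))
yaw=np.arctan2(-vx,vy); X=np.array([np.cos(yaw),np.sin(yaw)]);Y=np.array([-X[1],X[0]])
print('tablets')
m=((P[...,2]>.172)&(P[...,2]<.187)).astype(np.uint8); m[:,:190]=0;m[:,290:]=0;m[:110]=0;m[225:]=0
m=cv2.morphologyEx(m,cv2.MORPH_OPEN,np.ones((3,3)))
N,l,s,ce=cv2.connectedComponentsWithStats(m)
for i in range(1,N):
    if s[i,4]>80: 
        q=P[l==i]; print(s[i],ce[i].round(1),plane(c,*ce[i],.18).round(4),np.median(q[:,2]).round(4))
for u,v in [(284,312)]: print(plane(c,u,v,.02))
```

```text
1367 0.30855206710339755
bar dir 0.2788916 0.9603226 yaw -16.194061 ends -0.049074950905819065 0.058203030081958165 mid 0.4663538487584321 0.05296895393042362
rim ((0.5262553095817566, 0.028062015771865845), (0.14150208234786987, 0.14227664470672607), 74.65132141113281)
204 1761
tub 1374 ((0.6769956946372986, -0.002759575843811035), (0.24423854053020477, 0.27478697896003723), 10.336133003234863)
base 3401 ((0.6424424648284912, 0.05695803463459015), (0.28181618452072144, 0.4672755002975464), 59.0983772277832)
post 1004 [0.41339332 0.06302959 0.18360896]
tablets
[211 126  31  31 773] [226.1 140.9] [0.4991 0.0731 0.18  ] 0.18
[252 138  31  30 743] [266.8 152.4] [0.5507 0.0585 0.18  ] 0.1799
[204 182  30  29 679] [218.6 196.3] [ 4.874e-01 -4.000e-04  1.800e-01] 0.1801
[241 184  30  29 678] [255.5 198.1] [ 0.5364 -0.003   0.18  ] 0.18
[202 210  47  15 196] [224.9 217.5] [ 0.495  -0.0306  0.18  ] 0.1793
[ 0.59603987 -0.30331732  0.02      ]
```

Run:
```python
from h import *
c=load('wrist1.npz'); P=cloud(c)
yaw=np.radians(-16); 
for it in range(3):
    X=np.array([np.cos(yaw),np.sin(yaw)]);Y=np.array([-X[1],X[0]]); B=np.array([.466,.05])
    V=P[70:262,120:430].reshape(-1,3); V=V[np.isfinite(V[:,2])]
    x=(V[:,:2]-B)@X; y=(V[:,:2]-B)@Y; z=V[:,2]
    def med(k,a): return np.median(a[k]).round(4),k.sum()
    L=(abs(z-.25)<.004)&(y>.04)&(x>.02)&(x<.11); R=(abs(z-.25)<.004)&(y<-.04)&(x>.02)&(x<.11)
    pl=np.polyfit(x[L],y[L],1); pr=np.polyfit(x[R],y[R],1)
    print('rim L',pl,L.sum(),'R',pr,R.sum(), 'mid y',(pl[1]+pr[1])/2,'sep',pl[1]-pr[1])
    k=(abs(z-.305)<.006)&(abs(x)<.02)&(abs(y)<.04); pb=np.polyfit(y[k],x[k],1); print('bar',pb)
    T=(abs(z-.082)<.005)&(x>.1)
    print('yaw deg',np.degrees(yaw)); yaw+=np.mean([np.arctan(pl[0]),np.arctan(pr[0]),-np.arctan(pb[0])])
by=(pl[1]+pr[1])/2; bar=B+Y*by+X*pb[1]
print('bar mid',bar,'hinge',bar+.102*X,'X',X,'Y',Y,np.degrees(yaw))
H=bar+.102*X
for n in ['wrist1','side1','scene1']:
    Q=cloud(load(n+'.npz')).reshape(-1,3);Q=Q[np.isfinite(Q[:,2])]
    x=(Q[:,:2]-H)@X;y=(Q[:,:2]-H)@Y;z=Q[:,2]
    k=(abs(z-.303)<.008)&(abs(x+.102)<.03)&(abs(y)<.045); print(n,'bar x',x[k].mean(),k.sum(), np.polyfit(y[k],x[k],1), z[k].max())
    k=(abs(z-.204)<.006)&(abs(y)>.08)&(abs(y)<.1)&(abs(x)<.06)
    print(' cheek y+',y[k&(y>0)].mean(),'y-',y[k&(y<0)].mean(),'x',x[k&(y>0)].mean(),x[k&(y<0)].mean())
    k=(abs(z-.25)<.004)&(abs(y)<.08)&(abs(x)<.12); print(' rim y', np.percentile(y[k],[2,98]),'x',np.percentile(x[k],[1,99]))
    k=(z>.16)&(z<.195)&(x<-.14)&(x>-.19)&(abs(y)<.05); print(' post',x[k].mean(),y[k].min(),y[k].max(),k.sum())
for t in [(.4991,.0731),(.5507,.0585),(.4874,-.0004),(.5364,-.003)]: print('tab',(np.array(t)-H)@X+.04,(np.array(t)-H)@Y)
```

```text
rim L [-0.00535925  0.06281905] 478 R [-0.00735953 -0.0701066 ] 432 mid y -0.003643770831494253 sep 0.13292564957099287
bar [ 0.00724079 -0.00058353]
yaw deg -16.0
rim L [0.00106759 0.06281991] 478 R [-0.00053589 -0.07011283] 433 mid y -0.0036464603176821764 sep 0.13293274674340136
bar [ 0.0007305  -0.00058372]
yaw deg -16.381193766359846
rim L [0.00113357 0.06281994] 478 R [-0.00046988 -0.07011281] 433 mid y -0.0036464391845412378 sep 0.13293275162457985
bar [ 0.00066566 -0.00058372]
yaw deg -16.38499055679197
bar mid [0.46441136 0.04666631] hinge [0.56226893 0.01789312] X [ 0.9593879  -0.28209014] Y [0.28209014 0.9593879 ] -16.385028158173277
wrist1 bar x -0.10199743046399477 1143 [-0.0009041  -0.10199356] 0.30855206710339755
 cheek y+ 0.0859256890177411 y- nan x -0.0009748989761281878 nan
 rim y [-0.06938243  0.06910233] x [-0.10348372  0.02650087]
 post -0.15845091012611118 -0.026234960245054426 0.024553243205258157 822
side1 bar x -0.10420099207595168 43 [ 0.03717507 -0.10412169] 0.3093265258910318
 cheek y+ nan y- -0.09177343257701549 x nan 0.00013463041800015066
 rim y [-0.07482356  0.06627363] x [-0.10916326  0.02709657]
 post -0.15930955437883101 -0.03330350138576507 0.017698023966263892 65
scene1 bar x -0.10173088313886906 71 [-0.0079105 -0.1017244] 0.31046437075165567
 cheek y+ 0.0847626120681092 y- -0.08966935841653126 x -0.0010250972518581478 -0.0010734411314052062
 rim y [-0.0718181   0.06623443] x [-0.10964101  0.03297725]
 post -0.17442675076157407 -0.011431840885324576 0.014583208258682508 5
tab -0.036176821089301474 0.03514548346446951
tab 0.017446110869591462 0.035694271339641884
tab -0.026668034196599515 -0.03866998220383864
tab 0.021075407514505637 -0.02734197383615531<stdin>:23: RuntimeWarning: Mean of empty slice.
  ret = ret.dtype.type(ret / rcount)
```

Wrist, side and scene views agree to 2–3 mm: hinge at (0.562,0.018), stand yaw -16.4°, bar 102 mm behind the hinge. Next I'll hover over the left tablet and turn the jaws along the hinge direction.

```bash
python3 -m pendant '[{"gripper":100,"delta_pos":[3,0.92,2.5],"rot":[0,0,0]},{"gripper":100,"delta_pos":[3,0.92,2.5],"rot":[0,0,0]},{"gripper":100,"delta_pos":[3,0.92,3],"rot":[0,0,0]},{"gripper":100,"delta_pos":[3,0.92,3],"rot":[0,0,0]},{"gripper":100,"delta_pos":[3,0.92,3],"rot":[0,0,0]},{"gripper":100,"delta_pos":[3,0.92,3],"rot":[0,0,0]},{"gripper":100,"delta_pos":[3,0.92,3],"rot":[0,0,0]},{"gripper":100,"delta_pos":[3,0.92,3],"rot":[0,0,0]},{"gripper":100,"delta_pos":[0,0,0],"rot":[0,0,-8]},{"gripper":100,"delta_pos":[0,0,0],"rot":[0,0,-8]}]'
python3 -m pendant '[{"gripper":100,"delta_pos":[0,0,0],"rot":[0,0,-8.2]},{"gripper":100,"delta_pos":[0,0,0],"rot":[0,0,-8.2]},{"gripper":100,"delta_pos":[0,0,0],"rot":[0,0,-8.2]},{"gripper":100,"delta_pos":[0,0,0],"rot":[0,0,-8.2]},{"gripper":100,"delta_pos":[0,0,0],"rot":[0,0,-8.2]},{"gripper":100,"delta_pos":[0,0,0],"rot":[0,0,-8.2]},{"gripper":100,"delta_pos":[0,0,0],"rot":[0,0,-8.4]},{"gripper":100,"delta_pos":[0,0,0],"rot":[0,0,0]},{"gripper":100,"delta_pos":[0,0,0],"rot":[0,0,0]},{"gripper":100,"delta_pos":[0,0,0],"rot":[0,0,0]}]'
cat >> h.py <<'E'
H=np.array([.5622,.0172]); YAW=np.radians(-16.4); X=np.array([np.cos(YAW),np.sin(YAW)]);Y=np.array([-X[1],X[0]])
from scipy.spatial.transform import Rotation as Rn
def tool():
    from cell import readout
    s=readout.get_state(); w,x,y,z=s['tool_rot']; return np.array(s['eef_pos']),Rn.from_quat([x,y,z,w]).as_matrix(),s
def st(x,y,z): 
    p=H+x*X+y*Y; return np.array([p[0],p[1],z])
def need(tgt):
    p,R,s=tool(); return ((np.asarray(tgt)-p)@R*100).round(2)
E
python3 - <<'E'
from h import *
from cell import capture
c=capture('wrist'); cv2.imwrite('pics/w2.png',c['img'])
p,R,s=tool(); print(p.round(4),R.round(3).tolist(),np.round(s['q'],2))
P=cloud(c); m=white(c)
N,l,st_,ce=cv2.connectedComponentsWithStats(m)
for i in range(1,N):
    if st_[i,4]>60: print(st_[i],ce[i].round(1),plane(c,*ce[i],.02).round(4))
E
```

```text
time_s: 2.3
eef_pos: [0.6074, 0.2942, 0.2013]
tool_rot: [-0.002, 0.599, 0.801, -0.003]
contact_force: [0.3, 0.2, 0.2]
width: 0.0869
time_s: 3.3
eef_pos: [0.6085, 0.2937, 0.2054]
tool_rot: [-0.001, 0.144, 0.99, -0.0]
contact_force: [-0.1, 0.6, -0.5]
width: 0.0869
[0.6085 0.2938 0.2057] [[-0.959, 0.284, -0.001], [0.284, 0.959, -0.0], [0.001, -0.001, -1.0]] [ 0.28  0.62  1.31 -0.    1.21 -1.  ]
[ 155    0   69   49 1962] [190.6  18.6] [0.4541 0.2764 0.02  ]
[    0    17   114   255 13393] [ 46.2 176.2] [0.5539 0.0759 0.02  ]
[ 240  144   40   41 1252] [259.3 164.1] [0.6063 0.2989 0.02  ]
[298 280  91  13 702] [342.  284.4] [0.774  0.3521 0.02  ]
[393 280  30  12 213] [404.9 284.2] [0.7949 0.4237 0.02  ]
[424 280  12  13  87] [429.8 285.9] [0.8056 0.4516 0.02  ]
[355 327  25   7 104] [369.4 330.7] [0.8483 0.3708 0.02  ]
```

View pics/w2.png

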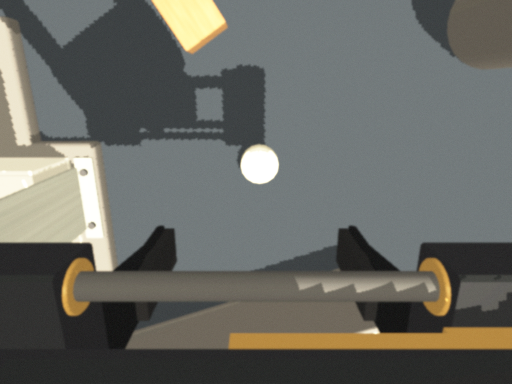

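The tablet is at pixel (259,164), which gives (0.606,0.299) and agrees with the scene view to 3 mm. I'll descend and grip.

```bash
python3 -m pendant '[{"gripper":100,"delta_pos":[0.2,0.3,3],"rot":[0,0,0]},{"gripper":100,"delta_pos":[0,0,3.5],"rot":[0,0,0]},{"gripper":100,"delta_pos":[0,0,3.5],"rot":[0,0,0]},{"gripper":100,"delta_pos":[0,0,3.5],"rot":[0,0,0]},{"gripper":100,"delta_pos":[0,0,2.5],"rot":[0,0,0]},{"gripper":100,"delta_pos":[0,0,1.6],"rot":[0,0,0]},{"gripper":100,"delta_pos":[0,0,0],"rot":[0,0,0]},{"gripper":20,"delta_pos":[0,0,0],"rot":[0,0,0]},{"gripper":20,"delta_pos":[0,0,0],"rot":[0,0,0]},{"gripper":20,"delta_pos":[0,0,0],"rot":[0,0,0]}]' 20
python3 -m pendant '[{"gripper":20,"delta_pos":[0,0,0],"rot":[0,0,0]},{"gripper":20,"delta_pos":[0,0,0],"rot":[0,0,0]},{"gripper":20,"delta_pos":[0,0,0],"rot":[0,0,0]},{"gripper":20,"delta_pos":[0,0,-2],"rot":[0,0,0]},{"gripper":20,"delta_pos":[0,0,-3],"rot":[0,0,0]},{"gripper":20,"delta_pos":[0,0,-4],"rot":[0,0,0]},{"gripper":20,"delta_pos":[0,0,-4],"rot":[0,0,0]},{"gripper":20,"delta_pos":[0,0,-4],"rot":[0,0,0]},{"gripper":20,"delta_pos":[0,0,-4],"rot":[0,0,0]},{"gripper":20,"delta_pos":[0,0,-4],"rot":[0,0,0]}]'
python3 - <<'E'
from h import *
from cell import capture
c=capture('wrist'); cv2.imwrite('pics/w3.png',c['img'])
p,R,s=tool(); print(p.round(4),s['width'])
print(need(st(.005,.005,.30)),need(st(.005,.005,.219)))
E
```

```text
time_s: 4.35
eef_pos: [0.6087, 0.2979, 0.0323]
tool_rot: [0.002, 0.143, 0.99, 0.001]
contact_force: [0.1, -0.3, -0.2]
width: 0.0708
time_s: 5.35
eef_pos: [0.6071, 0.2974, 0.2822]
tool_rot: [-0.0, 0.143, 0.99, -0.0]
contact_force: [0.9, 0.1, -0.1]
width: 0.0175
[0.6108 0.2986 0.2907] 0.017235492799563767
[ -3.79 -27.86  -1.1 ] [ -3.69 -27.93   6.99]
```

View pics/w3.png

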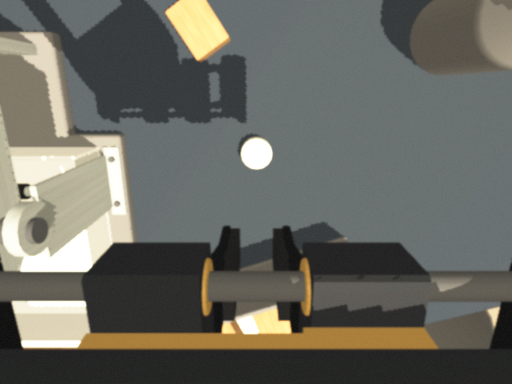

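The tablet still lies at (257,153). The fingers close slowly and I lifted too soon. I'll re-measure and retry, allowing more time to close.

Run:
```python
from h import *
from cell import capture
c=capture('wrist')
m=white(c)
N,l,s_,ce=cv2.connectedComponentsWithStats(m)
for i in range(1,N):
    if 300<s_[i,4]<2500: print(s_[i],ce[i].round(1),plane(c,*ce[i],.02).round(4))
print(need([.607,.299,.027]))
```

```text
[ 472    0   40   63 2017] [493.   30.3] [0.5537 0.6106 0.02  ]
[   0   26   67  107 2479] [40.7 66.3] [0.4399 0.0809 0.02  ]
[237 131  33  33 842] [252.8 147. ] [0.6066 0.2988 0.02  ]
[234 301  29  33 600] [247.7 317.8] [0.8595 0.2154 0.02  ]
[480 301  21  49 550] [489.8 319.9] [0.9715 0.5756 0.02  ]
[ 0.71 -0.29 26.12]
```

```bash
python3 -m pendant '[{"gripper":90,"delta_pos":[0,0,0],"rot":[0,0,0]},{"gripper":90,"delta_pos":[0.1,0,2],"rot":[0,0,0]},{"gripper":90,"delta_pos":[0.1,0,3],"rot":[0,0,0]},{"gripper":90,"delta_pos":[0.1,0,3.5],"rot":[0,0,0]},{"gripper":90,"delta_pos":[0,0,3.5],"rot":[0,0,0]},{"gripper":90,"delta_pos":[0,0,3.5],"rot":[0,0,0]},{"gripper":90,"delta_pos":[0,0,3],"rot":[0,0,0]},{"gripper":90,"delta_pos":[0,0,0],"rot":[0,0,0]},{"gripper":90,"delta_pos":[0,0,0],"rot":[0,0,0]},{"gripper":90,"delta_pos":[0,0,0],"rot":[0,0,0]}]'
python3 - <<'E'
from h import *
for i in range(1):
    p,R,s=tool(); print(p.round(4),s['width'])
print(need([.607,.299,.027]))
E
```

```text
time_s: 6.45
eef_pos: [0.6056, 0.2986, 0.0967]
tool_rot: [0.001, 0.143, 0.99, 0.0]
contact_force: [0.0, 1.0, 0.1]
width: 0.0772
[0.6056 0.2986 0.0967] 0.0771844123136875
[-0.11  0.07  6.97]
```

```bash
python3 -m pendant '[{"gripper":90,"delta_pos":[0,0,3],"rot":[0,0,0]},{"gripper":90,"delta_pos":[0,0,2.5],"rot":[0,0,0]},{"gripper":90,"delta_pos":[0,0,1.4],"rot":[0,0,0]},{"gripper":30,"delta_pos":[0,0,0],"rot":[0,0,0]},{"gripper":30,"delta_pos":[0,0,0],"rot":[0,0,0]},{"gripper":30,"delta_pos":[0,0,0],"rot":[0,0,0]},{"gripper":30,"delta_pos":[0,0,0],"rot":[0,0,0]},{"gripper":30,"delta_pos":[0,0,0],"rot":[0,0,0]},{"gripper":30,"delta_pos":[0,0,0],"rot":[0,0,0]},{"gripper":30,"delta_pos":[0,0,0],"rot":[0,0,0]}]' 20
python3 - <<'E'
from h import *
from cell import capture
p,R,s=tool(); print(p.round(4),s['width'])
c=capture('wrist'); cv2.imwrite('pics/w4.png',c['img'])
E
```

```text
time_s: 7.45
eef_pos: [0.6047, 0.2984, 0.0267]
tool_rot: [0.0, 0.143, 0.99, 0.0]
contact_force: [0.9, -0.6, -0.2]
width: 0.0308
[0.6047 0.2984 0.0267] 0.030823903504571915
```

View pics/w4.png

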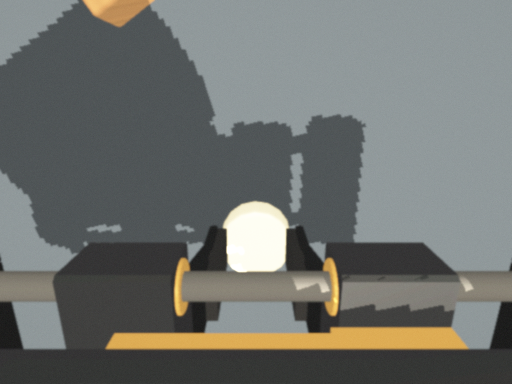

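Run:
```python
from h import *
from cell import capture
c=capture('wrist'); p,R,s=tool(); print(s['width'])
print('cam in tool',((c['pose'][:3,3]-p)@R).round(4), (R.T@c['pose'][:3,:3]).round(3).tolist())
for v in (202,238,273): print(plane(c,256,v,.02).round(4),c['z_map'][v,256])
print(c['z_map'][205:280:8,256], cloud(c)[205:280:8,256].round(4).tolist())
print(plane(c,224,238,.02),plane(c,289,238,.02))
```

```text
0.02819002651077777
cam in tool [ 0.0795  0.0014 -0.1585] [[0.0, 0.957, 0.291], [1.0, -0.0, 0.001], [0.001, 0.291, -0.957]]
[0.5833 0.3059 0.02  ] 0.0
[0.6032 0.3001 0.02  ] 0.17955422
[0.6239 0.294  0.02  ] 0.08732832
[0.18548952 0.17632046 0.17695124 0.17906295 0.17990325 0.18152884
 0.18229872 0.18401873 0.18569465 0.0874318 ] [[0.5883, 0.3044, 0.0101], [0.5892, 0.3042, 0.0199], [0.5934, 0.303, 0.0206], [0.5981, 0.3016, 0.0199], [0.6024, 0.3003, 0.0204], [0.6071, 0.2989, 0.0202], [0.6115, 0.2976, 0.0208], [0.6164, 0.2962, 0.0205], [0.6213, 0.2947, 0.0203], [0.5742, 0.3087, 0.1081]]
[0.59825732 0.28333387 0.02      ] [0.60823798 0.31732619 0.02      ]
```

Run:
```python
from h import *
from cell import capture
c=capture('wrist'); p,R,s=tool(); print(s['width'],s['contact_force'],p)
cv2.imwrite('pics/w5.png',cv2.resize(c['img'][190:345,176:336],None,fx=4.5,fy=3.8))
c=capture('side'); q=np.linalg.inv(c['pose'])@np.array([.606,.299,.02,1]); u=c['cx']+c['fx']*q[0]/-q[2]; v=c['cy']-c['fy']*q[1]/-q[2]; print(u,v)
u,v=int(u),int(v); cv2.imwrite('pics/s5.png',cv2.resize(c['img'][v-40:v+40,u-50:u+50],None,fx=7,fy=7))
```

```text
0.02692545864270996 [0.17567582 0.65064385 0.35921363] [0.60458979 0.29831425 0.02643966]
261.9534126606548 180.71241061072408
```

View pics/w5.png

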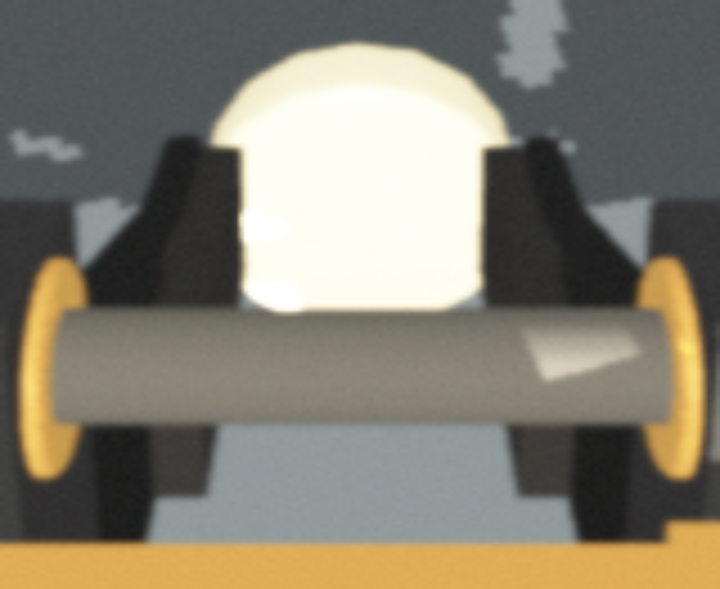

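View pics/s5.png

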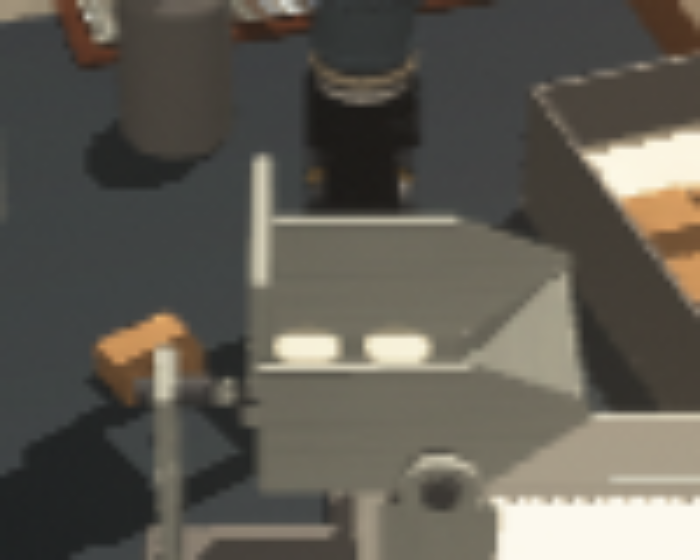

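Run:
```python
from h import *
from cell import capture
c=capture('wrist'); p,R,s=tool(); P=cloud(c); print(s['width'])
for v in (229,233,240,250,258,266,276):
    print(v,[(u,((P[v,u]-p)@R*1000).round(0).tolist()) for u in (216,222,226,229,232,256,283,286,290)])
```

```text
0.02635862409275861
229 [(216, [10.0, -19.0, -1.0]), (222, [9.0, -17.0, 2.0]), (226, [9.0, -15.0, 3.0]), (229, [9.0, -13.0, 3.0]), (232, [8.0, -12.0, 6.0]), (256, [8.0, 1.0, 6.0]), (283, [9.0, 15.0, 2.0]), (286, [9.0, 17.0, 2.0]), (290, [9.0, 19.0, 2.0])]
233 [(216, [10.0, -19.0, -5.0]), (222, [10.0, -16.0, -4.0]), (226, [9.0, -14.0, -3.0]), (229, [10.0, -13.0, -4.0]), (232, [5.0, -12.0, 7.0]), (256, [5.0, 1.0, 6.0]), (283, [9.0, 15.0, -3.0]), (286, [9.0, 17.0, -2.0]), (290, [9.0, 19.0, -2.0])]
240 [(216, [11.0, -18.0, -14.0]), (222, [10.0, -15.0, -12.0]), (226, [10.0, -13.0, -12.0]), (229, [6.0, -12.0, -5.0]), (232, [1.0, -12.0, 6.0]), (256, [1.0, 1.0, 5.0]), (283, [9.0, 14.0, -11.0]), (286, [9.0, 16.0, -10.0]), (290, [10.0, 18.0, -12.0])]
250 [(216, [9.0, -17.0, -22.0]), (222, [9.0, -14.0, -22.0]), (226, [9.0, -13.0, -21.0]), (229, [2.0, -12.0, -7.0]), (232, [-5.0, -12.0, 7.0]), (256, [-5.0, 1.0, 6.0]), (283, [4.0, 14.0, -12.0]), (286, [9.0, 15.0, -22.0]), (290, [10.0, 17.0, -22.0])]
258 [(216, [9.0, -16.0, -29.0]), (222, [9.0, -14.0, -29.0]), (226, [5.0, -13.0, -21.0]), (229, [-2.0, -12.0, -8.0]), (232, [-10.0, -12.0, 6.0]), (256, [-10.0, 1.0, 6.0]), (283, [1.0, 14.0, -14.0]), (286, [5.0, 15.0, -22.0]), (290, [9.0, 16.0, -29.0])]
266 [(216, [9.0, -15.0, -36.0]), (222, [9.0, -13.0, -36.0]), (226, [1.0, -13.0, -22.0]), (229, [-7.0, -13.0, -8.0]), (232, [-15.0, -12.0, 6.0]), (256, [-15.0, 1.0, 6.0]), (283, [-4.0, 15.0, -14.0]), (286, [2.0, 15.0, -23.0]), (290, [9.0, 16.0, -35.0])]
276 [(216, [33.0, -9.0, -82.0]), (222, [32.0, -8.0, -81.0]), (226, [32.0, -7.0, -81.0]), (229, [32.0, -6.0, -81.0]), (232, [32.0, -5.0, -81.0]), (256, [32.0, 1.0, -81.0]), (283, [32.0, 8.0, -81.0]), (286, [32.0, 9.0, -81.0]), (290, [33.0, 10.0, -82.0])]
```

The depth data shows the fingertips only about 4 mm ahead of the reported TCP, not 25 mm. The fingers therefore closed above the tablet without touching it. I'll reopen and go down in small steps, watching force and depth.

```bash
python3 -m pendant '[{"gripper":90,"delta_pos":[0,0,0],"rot":[0,0,0]},{"gripper":90,"delta_pos":[0,0,0],"rot":[0,0,0]},{"gripper":90,"delta_pos":[0,0,0],"rot":[0,0,0]},{"gripper":90,"delta_pos":[0,0,0],"rot":[0,0,0]},{"gripper":90,"delta_pos":[0,0,0],"rot":[0,0,0]},{"gripper":90,"delta_pos":[0,0,0],"rot":[0,0,0]},{"gripper":90,"delta_pos":[0,0,0],"rot":[0,0,0]},{"gripper":90,"delta_pos":[0,0,0],"rot":[0,0,0]},{"gripper":90,"delta_pos":[0,0,0],"rot":[0,0,0]},{"gripper":90,"delta_pos":[0,0,0],"rot":[0,0,0]}]'
python3 - <<'E'
from h import *
from cell import capture
c=capture('wrist'); p,R,s=tool(); P=cloud(c); print(s['width'],p)
cv2.imwrite('pics/w6.png',c['img'])
Q=((P-p)@R*1000)
# finger region points: tool |y| 40..62, x<12
k=(abs(Q[...,1])>35)&(abs(Q[...,1])<65)&(abs(Q[...,0])<14)&(Q[...,2]>-60)&(Q[...,2]<24)
print(k.sum(), np.percentile(Q[k][:,2],[50,90,99,100]))
print('table z near', np.nanmedian(P[100:150,300:400,2]))
E
```

```text
time_s: 8.7
eef_pos: [0.6046, 0.2983, 0.0265]
tool_rot: [-0.0, 0.143, 0.99, 0.0]
contact_force: [-0.4, -0.2, 0.2]
width: 0.0781
0.07855402535704319 [0.60461363 0.29831673 0.02643752]
5022 [-32.26799422  -4.25779725   2.85133551   5.48839211]
table z near 9.475274101009012e-05
```

View pics/w6.png

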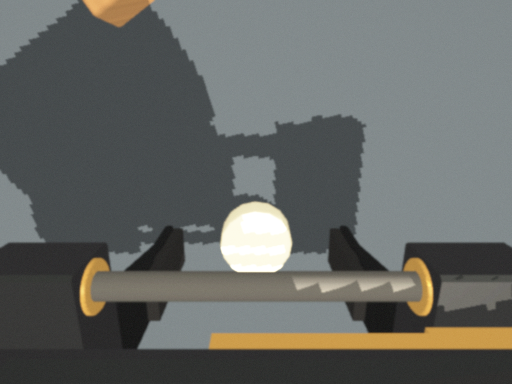

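```bash
python3 -m pendant '[{"gripper":90,"delta_pos":[0,0,0.3],"rot":[0,0,0]},{"gripper":90,"delta_pos":[0,0,0.3],"rot":[0,0,0]},{"gripper":90,"delta_pos":[0,0,0.3],"rot":[0,0,0]},{"gripper":90,"delta_pos":[0,0,0.2],"rot":[0,0,0]},{"gripper":90,"delta_pos":[0,0,0],"rot":[0,0,0]},{"gripper":90,"delta_pos":[0,0,0],"rot":[0,0,0]},{"gripper":90,"delta_pos":[0,0,0],"rot":[0,0,0]},{"gripper":90,"delta_pos":[0,0,0],"rot":[0,0,0]},{"gripper":90,"delta_pos":[0,0,0],"rot":[0,0,0]},{"gripper":90,"delta_pos":[0,0,0],"rot":[0,0,0]}]'
```

```text
time_s: 9.75
eef_pos: [0.6047, 0.2983, 0.0156]
tool_rot: [0.0, 0.143, 0.99, 0.0]
contact_force: [-0.2, -0.6, -0.2]
width: 0.0784
```

There's no contact with the TCP at 0.0156, so the offset is real. I'll go 5 mm lower and close.

```bash
python3 -m pendant '[{"gripper":90,"delta_pos":[0,0,0.3],"rot":[0,0,0]},{"gripper":90,"delta_pos":[0,0,0.3],"rot":[0,0,0]},{"gripper":30,"delta_pos":[0,0,0],"rot":[0,0,0]},{"gripper":30,"delta_pos":[0,0,0],"rot":[0,0,0]},{"gripper":30,"delta_pos":[0,0,0],"rot":[0,0,0]},{"gripper":30,"delta_pos":[0,0,0],"rot":[0,0,0]},{"gripper":30,"delta_pos":[0,0,0],"rot":[0,0,0]},{"gripper":30,"delta_pos":[0,0,0],"rot":[0,0,0]},{"gripper":30,"delta_pos":[0,0,0],"rot":[0,0,0]},{"gripper":30,"delta_pos":[0,0,0],"rot":[0,0,0]}]' 20
python3 -m pendant '[{"gripper":30,"delta_pos":[0,0,0],"rot":[0,0,0]},{"gripper":30,"delta_pos":[0,0,-1],"rot":[0,0,0]},{"gripper":30,"delta_pos":[0,0,-2],"rot":[0,0,0]},{"gripper":30,"delta_pos":[0,0,-3],"rot":[0,0,0]},{"gripper":30,"delta_pos":[0,0,-4],"rot":[0,0,0]},{"gripper":30,"delta_pos":[0,0,-4],"rot":[0,0,0]},{"gripper":30,"delta_pos":[0,0,-4],"rot":[0,0,0]},{"gripper":30,"delta_pos":[0,0,-4],"rot":[0,0,0]},{"gripper":30,"delta_pos":[0,0,-4],"rot":[0,0,0]},{"gripper":30,"delta_pos":[0,0,-2],"rot":[0,0,0]}]'
python3 - <<'E'
from h import *
from cell import capture
c=capture('wrist'); p,R,s=tool(); P=cloud(c); print(s['width'],p)
cv2.imwrite('pics/w7.png',c['img'])
Q=((P-p)@R*1000); m=white(c); print(need(st(.005,.005,.30)))
E
```

```text
time_s: 10.75
eef_pos: [0.6047, 0.2983, 0.0095]
tool_rot: [0.0, 0.143, 0.99, 0.0]
contact_force: [0.4, 0.1, 1.4]
width: 0.0392
time_s: 11.75
eef_pos: [0.6059, 0.2988, 0.295]
tool_rot: [0.003, 0.143, 0.99, 0.002]
contact_force: [0.8, -0.8, -0.2]
width: 0.0397
0.03956541409875404 [0.60706929 0.29919782 0.29756847]
[ -4.15 -27.82  -0.39]
```

View pics/w7.png

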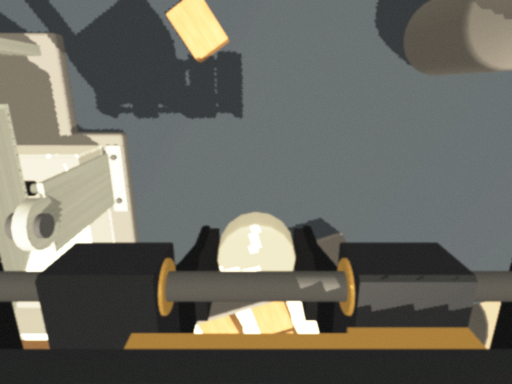

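The tablet is held (39.6 mm). I'll carry it over the free front part of the skip.

```bash
python3 -m pendant '[{"gripper":30,"delta_pos":[-0.5,-3,-0.4],"rot":[0,0,0]},{"gripper":30,"delta_pos":[-0.5,-3.6,0],"rot":[0,0,0]},{"gripper":30,"delta_pos":[-0.5,-3.6,0],"rot":[0,0,0]},{"gripper":30,"delta_pos":[-0.5,-3.6,0],"rot":[0,0,0]},{"gripper":30,"delta_pos":[-0.5,-3.6,0],"rot":[0,0,0]},{"gripper":30,"delta_pos":[-0.5,-3.6,0],"rot":[0,0,0]},{"gripper":30,"delta_pos":[-0.5,-3.6,0],"rot":[0,0,0]},{"gripper":30,"delta_pos":[-0.5,-3,0],"rot":[0,0,0]},{"gripper":30,"delta_pos":[0,0,0],"rot":[0,0,0]},{"gripper":30,"delta_pos":[0,0,0],"rot":[0,0,0]}]'
python3 - <<'E'
from h import *
from cell import capture
c=capture('wrist'); p,R,s=tool(); P=cloud(c); print(s['width'],p)
cv2.imwrite('pics/w8.png',c['img']);print(need(st(.005,.005,.20)))
E
```

```text
time_s: 12.8
eef_pos: [0.5645, 0.0219, 0.293]
tool_rot: [-0.001, 0.144, 0.99, 0.0]
contact_force: [0.5, 0.8, 0.3]
width: 0.0395
0.0394793129193377 [0.56469151 0.02268746 0.29311017]
[-0.43 -0.1   9.31]
```

View pics/w8.png

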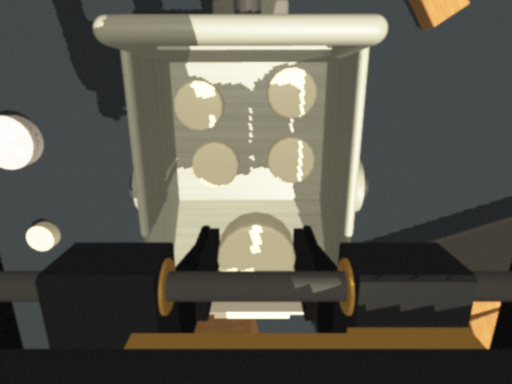

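Well aligned: the bar spans u 95–388 at v≈30 and the tablet is over the front of the floor. I'll check the hinge y with the bar ends, and lower.

```bash
python3 - <<'E'
from h import *
from cell import capture
c=capture('wrist'); P=cloud(c); Q=P[5:60,60:420].reshape(-1,3); Q=Q[(abs(Q[:,2]-.303)<.006)]
x=(Q[:,:2]-H)@X;y=(Q[:,:2]-H)@Y; print(y.min(),y.max(),np.percentile(y,[1,99]),np.median(x[abs(y)<.04]),np.polyfit(y[abs(y)<.045],x[abs(y)<.045],1))
Q=P[60:220,110:400].reshape(-1,3);Q=Q[abs(Q[:,2]-.25)<.003];y=(Q[:,:2]-H)@Y;print('rim',np.percentile(y,[1,99]))
E
python3 -m pendant '[{"gripper":30,"delta_pos":[-0.3,0,2],"rot":[0,0,0]},{"gripper":30,"delta_pos":[-0.1,0,3],"rot":[0,0,0]},{"gripper":30,"delta_pos":[0,0,2.5],"rot":[0,0,0]},{"gripper":30,"delta_pos":[0,0,1.4],"rot":[0,0,0]},{"gripper":30,"delta_pos":[0,0,0.3],"rot":[0,0,0]},{"gripper":30,"delta_pos":[0,0,0],"rot":[0,0,0]},{"gripper":55,"delta_pos":[0,0,0],"rot":[0,0,0]},{"gripper":55,"delta_pos":[0,0,0],"rot":[0,0,0]},{"gripper":55,"delta_pos":[0,0,0],"rot":[0,0,0]},{"gripper":55,"delta_pos":[0,0,0],"rot":[0,0,0]}]'
python3 - <<'E'
from h import *
from cell import capture
c=capture('wrist'); p,R,s=tool(); print(s['width'],p)
cv2.imwrite('pics/w9.png',c['img'])
E
```

```text
-0.06034671586402013 0.06040002092562888 [-0.05736124  0.05743358] -0.10162587538939154 [ 0.00012946 -0.10173502]
rim [-0.06984443  0.06932855]
time_s: 13.9
eef_pos: [0.5693, 0.021, 0.2021]
tool_rot: [0.001, 0.143, 0.99, -0.0]
contact_force: [0.5, -0.2, -0.3]
width: 0.0478
0.04790340728984865 [0.56913539 0.02105892 0.20196865]
```

View pics/w9.png

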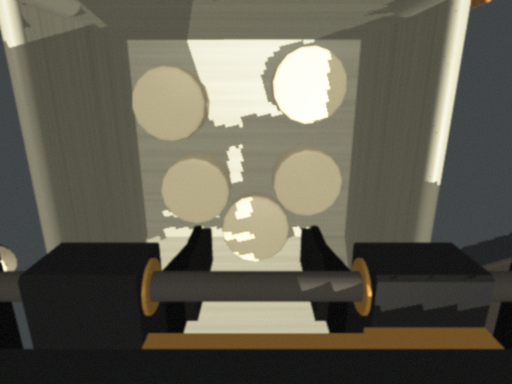

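The tablet dropped flat into the front gap at (255,228). Five are in the skip, and the hinge estimate is confirmed to about 0.5 mm. On to the second loose tablet.

```bash
python3 -m pendant '[{"gripper":60,"delta_pos":[0,0,-2.5],"rot":[0,0,0]},{"gripper":60,"delta_pos":[0,0,-3.5],"rot":[0,0,0]},{"gripper":90,"delta_pos":[0,0,-4],"rot":[0,0,0]},{"gripper":90,"delta_pos":[-1.2,-3.2,0],"rot":[0,0,0]},{"gripper":90,"delta_pos":[-1.5,-4,0],"rot":[0,0,0]},{"gripper":90,"delta_pos":[-1.5,-4,0],"rot":[0,0,0]},{"gripper":90,"delta_pos":[-1.5,-4,0],"rot":[0,0,0]},{"gripper":90,"delta_pos":[-1.5,-4,0],"rot":[0,0,0]},{"gripper":90,"delta_pos":[-1.5,-4,0],"rot":[0,0,0]},{"gripper":90,"delta_pos":[-1.5,-4,0],"rot":[0,0,0]}]'
python3 -m pendant '[{"gripper":90,"delta_pos":[-1.5,-3,2],"rot":[0,0,0]},{"gripper":90,"delta_pos":[-0.2,-0.7,3],"rot":[0,0,0]},{"gripper":90,"delta_pos":[0,0,3],"rot":[0,0,0]},{"gripper":90,"delta_pos":[0,0,3],"rot":[0,0,0]},{"gripper":90,"delta_pos":[0,0,3],"rot":[0,0,0]},{"gripper":90,"delta_pos":[0,0,0],"rot":[0,0,0]},{"gripper":90,"delta_pos":[0,0,0],"rot":[0,0,0]},{"gripper":90,"delta_pos":[0,0,0],"rot":[0,0,0]},{"gripper":90,"delta_pos":[0,0,0],"rot":[0,0,0]},{"gripper":90,"delta_pos":[0,0,0],"rot":[0,0,0]}]'
python3 - <<'E'
from h import *
from cell import capture
c=capture('wrist'); cv2.imwrite('pics/w10.png',c['img'])
p,R,s=tool(); print(p.round(4),s['width'])
N,l,s_,ce=cv2.connectedComponentsWithStats(white(c))
for i in range(1,N):
    if s_[i,4]>300: 
        g=plane(c,*ce[i],.02); print(s_[i],ce[i].round(1),g.round(4),need([g[0],g[1],.0095]))
E
```

```text
time_s: 14.95
eef_pos: [0.5898, -0.2704, 0.3016]
tool_rot: [0.0, 0.143, 0.99, 0.0]
contact_force: [1.0, -0.0, 0.4]
width: 0.0781
time_s: 15.95
eef_pos: [0.5966, -0.3094, 0.1633]
tool_rot: [0.001, 0.143, 0.99, -0.001]
contact_force: [-0.1, -0.9, -0.3]
width: 0.0784
[ 0.5964 -0.3092  0.1629] 0.07798434098216725
[ 195    0   88   60 4331] [238.9  25.5] [ 0.4687 -0.2855  0.02  ] [12.96 -1.31 15.31]
[ 453    0   59  228 2831] [484.9 105.4] [ 0.5911 -0.0964  0.02  ] [ 6.55 20.28 15.31]
[ 478   86   34  160 2710] [500.2 189. ] [ 0.6735 -0.0892  0.02  ] [-1.15 23.3  15.32]
[ 235  153   43   44 1459] [255.9 174.6] [ 0.5947 -0.3079  0.02  ] [ 0.24  0.09 15.34]
[  41  212  108   60 3309] [100.1 236.3] [ 0.6117 -0.4747  0.02  ] [ -6.1  -15.43  15.37]
```

View pics/w10.png

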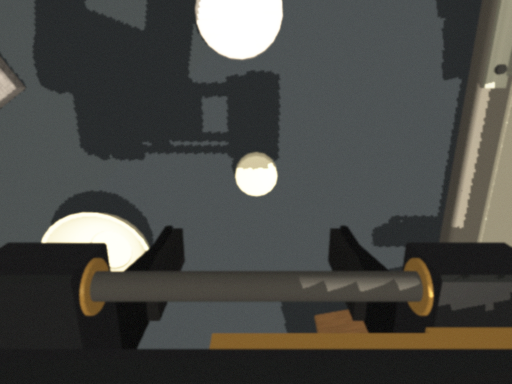

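The tablet at (256,175) is centred to 2 mm, and the dish and tin are clear. Down and grip.

```bash
python3 -m pendant '[{"gripper":90,"delta_pos":[0.2,0.1,2.3],"rot":[0,0,0]},{"gripper":90,"delta_pos":[0,0,3.5],"rot":[0,0,0]},{"gripper":90,"delta_pos":[0,0,3.5],"rot":[0,0,0]},{"gripper":90,"delta_pos":[0,0,3],"rot":[0,0,0]},{"gripper":90,"delta_pos":[0,0,2],"rot":[0,0,0]},{"gripper":90,"delta_pos":[0,0,1],"rot":[0,0,0]},{"gripper":90,"delta_pos":[0,0,0],"rot":[0,0,0]},{"gripper":30,"delta_pos":[0,0,0],"rot":[0,0,0]},{"gripper":30,"delta_pos":[0,0,0],"rot":[0,0,0]},{"gripper":30,"delta_pos":[0,0,0],"rot":[0,0,0]}]' 20
python3 -m pendant '[{"gripper":30,"delta_pos":[0,0,0],"rot":[0,0,0]},{"gripper":30,"delta_pos":[0,0,0],"rot":[0,0,0]},{"gripper":30,"delta_pos":[0,0,0],"rot":[0,0,0]},{"gripper":30,"delta_pos":[0,0,0],"rot":[0,0,0]},{"gripper":30,"delta_pos":[0,0,-1],"rot":[0,0,0]},{"gripper":30,"delta_pos":[0,0,-2],"rot":[0,0,0]},{"gripper":30,"delta_pos":[0,0,-3],"rot":[0,0,0]},{"gripper":30,"delta_pos":[0,0,-4],"rot":[0,0,0]},{"gripper":30,"delta_pos":[0,0,-4],"rot":[0,0,0]},{"gripper":30,"delta_pos":[0,0,-4],"rot":[0,0,0]}]'
python3 - <<'E'
from h import *
p,R,s=tool(); print(p.round(4),s['width'])
print(need(st(-.043,-.018,.30)))
E
```

```text
time_s: 17.0
eef_pos: [0.5951, -0.308, 0.01]
tool_rot: [0.001, 0.143, 0.99, -0.001]
contact_force: [-0.2, 0.2, 0.4]
width: 0.0617
time_s: 18.0
eef_pos: [0.5939, -0.3072, 0.1904]
tool_rot: [-0.0, 0.143, 0.99, 0.0]
contact_force: [0.7, -1.5, -0.1]
width: 0.0397
[ 0.5939 -0.3072  0.1904] 0.039692702765206686
[ 16.5   28.42 -10.96]
```

```bash
python3 -m pendant '[{"gripper":30,"delta_pos":[0,0,-3.5],"rot":[0,0,0]},{"gripper":30,"delta_pos":[1,2,-3.5],"rot":[0,0,0]},{"gripper":30,"delta_pos":[2,3.5,-2.5],"rot":[0,0,0]},{"gripper":30,"delta_pos":[2.2,3.8,-1.3],"rot":[0,0,0]},{"gripper":30,"delta_pos":[2.2,3.8,0],"rot":[0,0,0]},{"gripper":30,"delta_pos":[2.2,3.8,0],"rot":[0,0,0]},{"gripper":30,"delta_pos":[2.2,3.8,0],"rot":[0,0,0]},{"gripper":30,"delta_pos":[2.2,3.8,0],"rot":[0,0,0]},{"gripper":30,"delta_pos":[2.2,3.4,0],"rot":[0,0,0]},{"gripper":30,"delta_pos":[0.3,0.5,0],"rot":[0,0,0]}]'
python3 -m pendant '[{"gripper":30,"delta_pos":[0,0,0],"rot":[0,0,0]},{"gripper":30,"delta_pos":[0,0,0],"rot":[0,0,0]},{"gripper":30,"delta_pos":[0,0,1],"rot":[0,0,0]},{"gripper":30,"delta_pos":[0,0,2],"rot":[0,0,0]},{"gripper":30,"delta_pos":[0,0,1],"rot":[0,0,0]},{"gripper":30,"delta_pos":[0,0,0],"rot":[0,0,0]},{"gripper":30,"delta_pos":[0,0,0],"rot":[0,0,0]},{"gripper":30,"delta_pos":[0,0,0],"rot":[0,0,0]},{"gripper":30,"delta_pos":[0,0,0],"rot":[0,0,0]},{"gripper":30,"delta_pos":[0,0,0],"rot":[0,0,0]}]'
python3 - <<'E'
from h import *
from cell import capture
c=capture('wrist'); cv2.imwrite('pics/w11.png',c['img'])
p,R,s=tool(); print(p.round(4),s['width'])
print(need(st(-.043,-.018,.20)))
E
```

```text
time_s: 19.0
eef_pos: [0.5134, 0.0158, 0.2969]
tool_rot: [-0.001, 0.14, 0.99, 0.001]
contact_force: [0.5, -0.1, -0.3]
width: 0.0393
time_s: 20.0
eef_pos: [0.5164, 0.0116, 0.257]
tool_rot: [0.001, 0.143, 0.99, -0.0]
contact_force: [0.7, -0.1, -0.2]
width: 0.0393
[0.5163 0.0117 0.2569] 0.039502215447256205
[0.06 0.03 5.69]
```

View pics/w11.png

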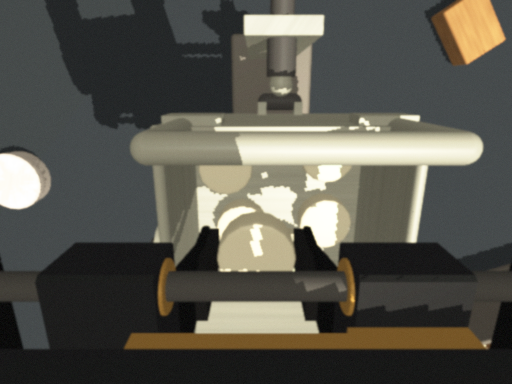

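Aligned over the skip, 16 mm clear of the bar. I'll lower and release.

```bash
python3 -m pendant '[{"gripper":30,"delta_pos":[0,0,1],"rot":[0,0,0]},{"gripper":30,"delta_pos":[0,0,2],"rot":[0,0,0]},{"gripper":30,"delta_pos":[0,0,1.6],"rot":[0,0,0]},{"gripper":30,"delta_pos":[0,0,0.8],"rot":[0,0,0]},{"gripper":30,"delta_pos":[0,0,0],"rot":[0,0,0]},{"gripper":30,"delta_pos":[0,0,0],"rot":[0,0,0]},{"gripper":57,"delta_pos":[0,0,0],"rot":[0,0,0]},{"gripper":57,"delta_pos":[0,0,0],"rot":[0,0,0]},{"gripper":57,"delta_pos":[0,0,0],"rot":[0,0,0]},{"gripper":57,"delta_pos":[0,0,0],"rot":[0,0,0]}]'
python3 -m pendant '[{"gripper":57,"delta_pos":[0,0,0],"rot":[0,0,0]},{"gripper":57,"delta_pos":[0,0,-2],"rot":[0,0,0]},{"gripper":57,"delta_pos":[0,0,-3],"rot":[0,0,0]},{"gripper":57,"delta_pos":[0,0,-4],"rot":[0,0,0]},{"gripper":57,"delta_pos":[0,0,-4],"rot":[0,0,0]},{"gripper":57,"delta_pos":[0,0,-4],"rot":[0,0,0]},{"gripper":57,"delta_pos":[0,0,-3],"rot":[0,0,0]},{"gripper":57,"delta_pos":[0,0,0],"rot":[0,0,8]},{"gripper":57,"delta_pos":[0,0,0],"rot":[0,0,8]},{"gripper":57,"delta_pos":[0,0,0],"rot":[0,0,8]}]'
python3 - <<'E'
from h import *
from cell import capture
c=capture('side'); cv2.imwrite('pics/s12.png',cv2.resize(c['img'][130:260,210:370],None,fx=4.5,fy=4.5))
c=capture('wrist'); cv2.imwrite('pics/w12.png',c['img'])
p,R,s=tool(); print(p.round(4),s['width'])
E
```

```text
time_s: 21.05
eef_pos: [0.5164, 0.0116, 0.2029]
tool_rot: [0.001, 0.143, 0.99, 0.0]
contact_force: [-0.8, 1.0, 0.5]
width: 0.049
time_s: 22.05
eef_pos: [0.5159, 0.0117, 0.4028]
tool_rot: [0.0, 0.348, 0.937, 0.0]
contact_force: [-0.1, 0.9, -0.3]
width: 0.0493
[0.5159 0.0117 0.4025] 0.04936005601130402
```

View pics/w12.png

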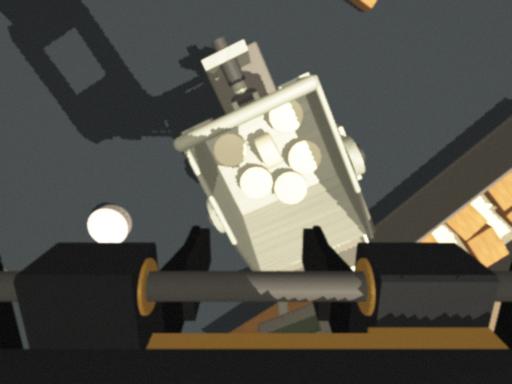

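View pics/s12.png

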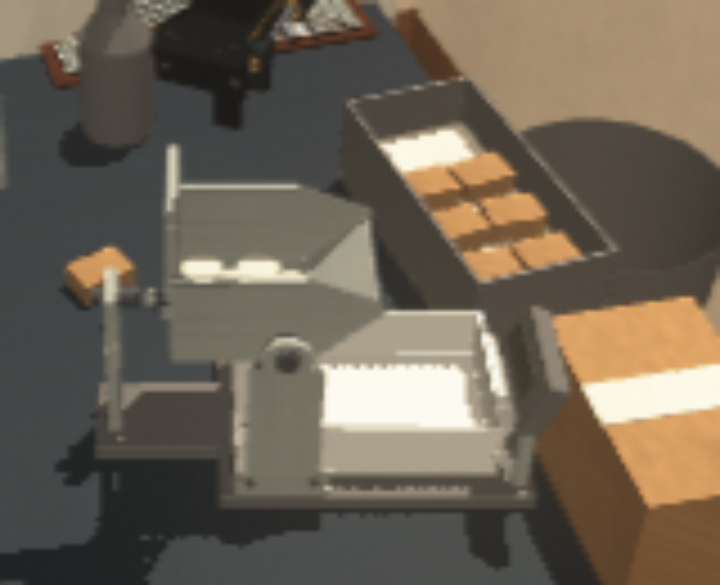

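All six tablets are in the upright skip; one stands on edge near (268,152), well within the limits. Next I'll turn the jaws across the bar and line up above it.

```bash
python3 -m pendant '[{"gripper":57,"delta_pos":[0,0,0],"rot":[0,0,8.2]},{"gripper":57,"delta_pos":[0,0,0],"rot":[0,0,8.2]},{"gripper":57,"delta_pos":[0,0,0],"rot":[0,0,8.2]},{"gripper":57,"delta_pos":[0,0,0],"rot":[0,0,8.2]},{"gripper":57,"delta_pos":[0,0,0],"rot":[0,0,8.2]},{"gripper":57,"delta_pos":[0,0,0],"rot":[0,0,8.2]},{"gripper":57,"delta_pos":[0,0,0],"rot":[0,0,8.2]},{"gripper":57,"delta_pos":[0,0,0],"rot":[0,0,8.4]},{"gripper":57,"delta_pos":[0,0,0],"rot":[0,0,0]},{"gripper":57,"delta_pos":[0,0,0],"rot":[0,0,0]}]'
python3 - <<'E'
from h import *
p,R,s=tool(); print(p.round(4),s['width'],R.round(3).tolist(),X,np.round(s['q'],2))
print(need(st(-.102,0,.36)))
E
```

```text
time_s: 23.15
eef_pos: [0.516, 0.0117, 0.4023]
tool_rot: [-0.0, 0.798, 0.602, -0.0]
contact_force: [-0.4, -0.1, 0.5]
width: 0.0499
[0.516  0.0117 0.4023] 0.04987990459429048 [[0.274, 0.962, -0.0], [0.962, -0.274, 0.0], [-0.0, -0.0, -1.0]] [ 0.95931397 -0.28234146] [-0.19  0.21  1.44 -0.    1.49  0.08]
[ 1.89 -5.91  4.24]
```

```bash
python3 -m pendant '[{"gripper":57,"delta_pos":[0.4,-1.2,0],"rot":[0,0,0]},{"gripper":57,"delta_pos":[0.6,-1.8,1],"rot":[0,0,0.4]},{"gripper":57,"delta_pos":[0.5,-1.8,1.2],"rot":[0,0,0]},{"gripper":57,"delta_pos":[0.4,-1.1,1],"rot":[0,0,0]},{"gripper":57,"delta_pos":[0,0,0.5],"rot":[0,0,0]},{"gripper":57,"delta_pos":[0,0,0],"rot":[0,0,0]},{"gripper":57,"delta_pos":[0,0,0],"rot":[0,0,0]},{"gripper":57,"delta_pos":[0,0,0],"rot":[0,0,0]},{"gripper":57,"delta_pos":[0,0,0],"rot":[0,0,0]},{"gripper":57,"delta_pos":[0,0,0],"rot":[0,0,0]}]'
python3 - <<'E'
from h import *
from cell import capture
c=capture('wrist'); cv2.imwrite('pics/w13.png',c['img'])
c=capture('side'); cv2.imwrite('pics/s13.png',cv2.resize(c['img'][110:240,190:350],None,fx=4.5,fy=4.5))
print(need(st(-.102,0,.286)))
E
```

```text
time_s: 24.15
eef_pos: [0.4652, 0.0463, 0.3656]
tool_rot: [0.0, 0.802, 0.598, 0.0]
contact_force: [-0.0, 0.8, -0.0]
width: 0.0496
[-0.06 -0.06  7.95]
```

View pics/w13.png

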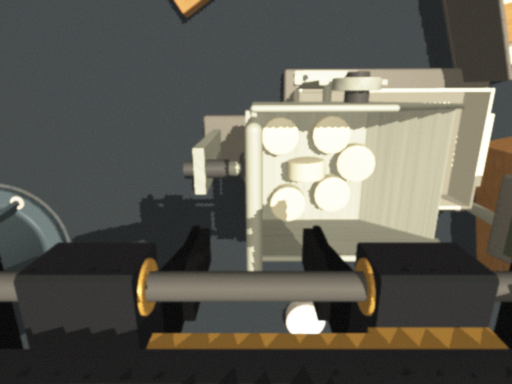

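View pics/s13.png

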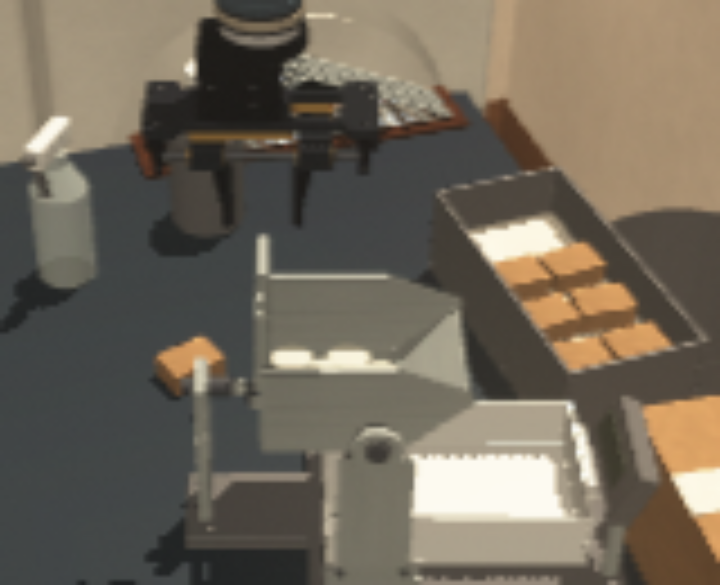

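Centred on the bar (remaining error 0.6 mm). I'll descend and grip it.

```bash
python3 -m pendant '[{"gripper":57,"delta_pos":[0,0,1.5],"rot":[0,0,0]},{"gripper":57,"delta_pos":[0,0,2.5],"rot":[0,0,0]},{"gripper":57,"delta_pos":[0,0,2.5],"rot":[0,0,0]},{"gripper":57,"delta_pos":[0,0,1.4],"rot":[0,0,0]},{"gripper":57,"delta_pos":[0,0,0],"rot":[0,0,0]},{"gripper":5,"delta_pos":[0,0,0],"rot":[0,0,0]},{"gripper":5,"delta_pos":[0,0,0],"rot":[0,0,0]},{"gripper":5,"delta_pos":[0,0,0],"rot":[0,0,0]},{"gripper":5,"delta_pos":[0,0,0],"rot":[0,0,0]},{"gripper":5,"delta_pos":[0,0,0],"rot":[0,0,0]}]' 40
python3 -m pendant '[{"gripper":5,"delta_pos":[0,0,0],"rot":[0,0,0]},{"gripper":5,"delta_pos":[0,0,0],"rot":[0,0,0]},{"gripper":5,"delta_pos":[0,0,0],"rot":[0,0,0]},{"gripper":5,"delta_pos":[0,0,0],"rot":[0,0,0]},{"gripper":5,"delta_pos":[0,0,0],"rot":[0,0,0]},{"gripper":5,"delta_pos":[0,0,0],"rot":[0,0,0]},{"gripper":5,"delta_pos":[0,0,0],"rot":[0,0,0]},{"gripper":5,"delta_pos":[0,0,0],"rot":[0,0,0]},{"gripper":5,"delta_pos":[0,0,0],"rot":[0,0,0]},{"gripper":5,"delta_pos":[0,0,0],"rot":[0,0,0]}]'
cat > plan.py <<'E'
from h import *
def pose(th,phi):  # stand frame x,z of tcp
    a=np.radians(130.4-th); G=np.array([.1575*np.cos(a),.18+.1575*np.sin(a)])
    t=np.radians(phi); tz=np.array([-np.sin(t),-np.cos(t)]); ty=np.array([np.cos(t),-np.sin(t)])
    return G+.014*tz,ty,tz
def plan(ths,phis):
    for i in range(len(ths)-1):
        a,ty,tz=pose(ths[i],phis[i]); b,_,_=pose(ths[i+1],phis[i+1]); d=(b-a)*100
        print(ths[i+1].round(1),'dy %.2f dz %.2f rot %.1f'%(d@ty,d@tz,phis[i+1]-phis[i]))
def now(phi=None):
    p,R,s=tool(); tz=R[:,2]; tx=np.array([X[0],X[1],0]); ph=np.degrees(np.arctan2(-tz@tx,-tz[2]))
    G=p-.014*tz; g=G[:2]-H; gx=g@X; gz=G[2]-.18
    print('lean',ph.round(2),'bar x %.4f y %.4f z %.4f r %.4f tilt %.1f deg'%(gx,g@Y,gz,np.hypot(gx,gz),130.4-np.degrees(np.arctan2(gz,gx))),'w %.4f'%s['width'],'F',np.round(s['contact_force'],1),'q',np.round(s['q'],2))
E
python3 - <<'E'
from plan import *
now()
th=np.linspace(0,105,31); plan(th,th*30/105)
E
```

```text
time_s: 25.25
eef_pos: [0.4651, 0.0465, 0.2869]
tool_rot: [0.0, 0.802, 0.598, 0.0]
contact_force: [0.3, 0.1, -1.1]
width: 0.0175
time_s: 26.25
eef_pos: [0.4638, 0.0469, 0.2867]
tool_rot: [-0.001, 0.802, 0.598, -0.001]
contact_force: [-3.1, 1.0, 5.2]
width: 0.0109
lean 0.12 bar x -0.1028 y 0.0007 z 0.1207 r 0.1585 tilt -0.0 deg w 0.0109 F [-3.1  1.   5.2] q [-0.14  0.24  1.74  0.    1.17  0.15]
3.5 dy 0.73 dz -0.60 rot 1.0
7.0 dy 0.75 dz -0.57 rot 1.0
10.5 dy 0.78 dz -0.53 rot 1.0
14.0 dy 0.80 dz -0.50 rot 1.0
17.5 dy 0.82 dz -0.46 rot 1.0
21.0 dy 0.84 dz -0.42 rot 1.0
24.5 dy 0.86 dz -0.39 rot 1.0
28.0 dy 0.87 dz -0.35 rot 1.0
31.5 dy 0.89 dz -0.31 rot 1.0
35.0 dy 0.90 dz -0.27 rot 1.0
38.5 dy 0.91 dz -0.23 rot 1.0
42.0 dy 0.92 dz -0.19 rot 1.0
45.5 dy 0.93 dz -0.14 rot 1.0
49.0 dy 0.93 dz -0.10 rot 1.0
52.5 dy 0.94 dz -0.06 rot 1.0
56.0 dy 0.94 dz -0.02 rot 1.0
59.5 dy 0.94 dz 0.02 rot 1.0
63.0 dy 0.94 dz 0.06 rot 1.0
66.5 dy 0.93 dz 0.11 rot 1.0
70.0 dy 0.93 dz 0.15 rot 1.0
73.5 dy 0.92 dz 0.19 rot 1.0
77.0 dy 0.91 dz 0.23 rot 1.0
80.5 dy 0.90 dz 0.27 rot 1.0
84.0 dy 0.89 dz 0.31 rot 1.0
87.5 dy 0.87 dz 0.35 rot 1.0
91.0 dy 0.86 dz 0.39 rot 1.0
94.5 dy 0.84 dz 0.43 rot 1.0
98.0 dy 0.82 dz 0.46 rot 1.0
101.5 dy 0.80 dz 0.50 rot 1.0
105.0 dy 0.77 dz 0.54 rot 1.0
```

The bar is gripped (10.9 mm) and the computed radius is 158 mm, against 157.5 mm nominal. Tipping along the arc, first third.

```bash
python3 -m pendant '[{"gripper":5,"delta_pos":[0,0.73,-0.6],"rot":[1,0,0]},{"gripper":5,"delta_pos":[0,0.75,-0.57],"rot":[1,0,0]},{"gripper":5,"delta_pos":[0,0.78,-0.53],"rot":[1,0,0]},{"gripper":5,"delta_pos":[0,0.8,-0.5],"rot":[1,0,0]},{"gripper":5,"delta_pos":[0,0.82,-0.46],"rot":[1,0,0]},{"gripper":5,"delta_pos":[0,0.84,-0.42],"rot":[1,0,0]},{"gripper":5,"delta_pos":[0,0.86,-0.39],"rot":[1,0,0]},{"gripper":5,"delta_pos":[0,0.87,-0.35],"rot":[1,0,0]},{"gripper":5,"delta_pos":[0,0.89,-0.31],"rot":[1,0,0]},{"gripper":5,"delta_pos":[0,0.9,-0.27],"rot":[1,0,0]}]'
python3 - <<'E'
from plan import *
from cell import capture
now()
c=capture('side'); cv2.imwrite('pics/s14.png',cv2.resize(c['img'][110:240,190:350],None,fx=4.5,fy=4.5))
E
```

```text
time_s: 27.25
eef_pos: [0.5447, 0.023, 0.3244]
tool_rot: [-0.072, 0.798, 0.595, -0.054]
contact_force: [-5.0, 2.2, 4.9]
width: 0.0107
lean 10.3 bar x -0.0159 y 0.0006 z 0.1582 r 0.1590 tilt 34.6 deg w 0.0107 F [-5.   2.2  4.9] q [-0.17  0.4   1.39  0.02  1.53  0.11]
```

View pics/s14.png

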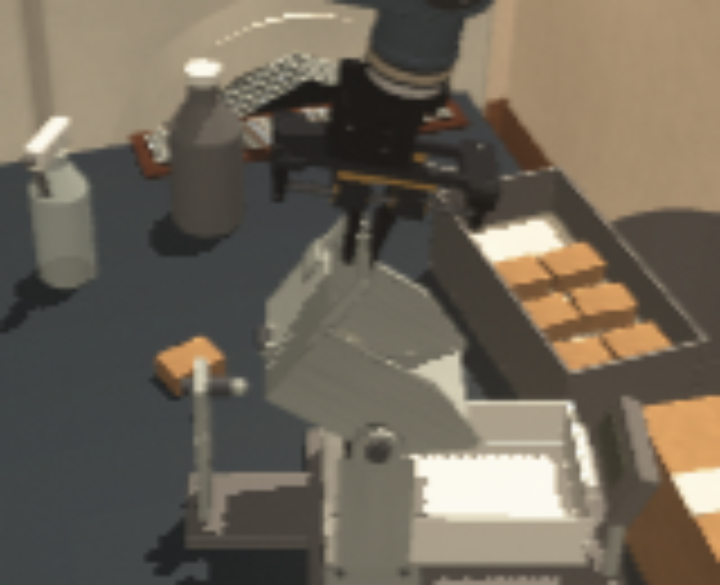

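The skip has tilted 35°, broken clear of the catch, and is firmly gripped. Continuing.

```bash
python3 -m pendant '[{"gripper":5,"delta_pos":[0,0.91,-0.23],"rot":[1,0,0]},{"gripper":5,"delta_pos":[0,0.92,-0.19],"rot":[1,0,0]},{"gripper":5,"delta_pos":[0,0.93,-0.14],"rot":[1,0,0]},{"gripper":5,"delta_pos":[0,0.93,-0.1],"rot":[1,0,0]},{"gripper":5,"delta_pos":[0,0.94,-0.06],"rot":[1,0,0]},{"gripper":5,"delta_pos":[0,0.94,-0.02],"rot":[1,0,0]},{"gripper":5,"delta_pos":[0,0.94,0.02],"rot":[1,0,0]},{"gripper":5,"delta_pos":[0,0.94,0.06],"rot":[1,0,0]},{"gripper":5,"delta_pos":[0,0.93,0.11],"rot":[1,0,0]},{"gripper":5,"delta_pos":[0,0.93,0.15],"rot":[1,0,0]}]'
python3 -c "
from plan import *
now()"
python3 -m pendant '[{"gripper":5,"delta_pos":[0,0.92,0.19],"rot":[1,0,0]},{"gripper":5,"delta_pos":[0,0.91,0.23],"rot":[1,0,0]},{"gripper":5,"delta_pos":[0,0.9,0.27],"rot":[1,0,0]},{"gripper":5,"delta_pos":[0,0.89,0.31],"rot":[1,0,0]},{"gripper":5,"delta_pos":[0,0.87,0.35],"rot":[1,0,0]},{"gripper":5,"delta_pos":[0,0.86,0.39],"rot":[1,0,0]},{"gripper":5,"delta_pos":[0,0.84,0.43],"rot":[1,0,0]},{"gripper":5,"delta_pos":[0,0.82,0.46],"rot":[1,0,0]},{"gripper":5,"delta_pos":[0,0.8,0.5],"rot":[1,0,0]},{"gripper":5,"delta_pos":[0,0.77,0.54],"rot":[1,0,0]}]'
python3 - <<'E'
from plan import *
from cell import capture
now()
c=capture('side'); cv2.imwrite('pics/s15.png',cv2.resize(c['img'][110:240,190:350],None,fx=4.5,fy=4.5))
c=capture('scene'); cv2.imwrite('pics/c15.png',cv2.resize(c['img'][140:290,190:350],None,fx=4.5,fy=4))
E
```

```text
time_s: 28.3
eef_pos: [0.6328, -0.0036, 0.3041]
tool_rot: [-0.14, 0.789, 0.588, -0.105]
contact_force: [-0.7, -0.5, 4.8]
width: 0.0108
lean 20.13 bar x 0.0784 y -0.0000 z 0.1372 r 0.1581 tilt 70.1 deg w 0.0108 F [-0.7 -0.5  4.8] q [-0.2   0.64  1.05  0.03  1.8   0.09]
time_s: 29.3
eef_pos: [0.6929, -0.0218, 0.2349]
tool_rot: [-0.208, 0.774, 0.577, -0.155]
contact_force: [-2.2, -1.1, 0.4]
width: 0.0107
lean 30.1 bar x 0.1434 y -0.0005 z 0.0670 r 0.1583 tilt 105.4 deg w 0.0107 F [-2.2 -1.1  0.4] q [-0.21  0.88  0.79  0.04  2.    0.09]
```

View pics/s15.png

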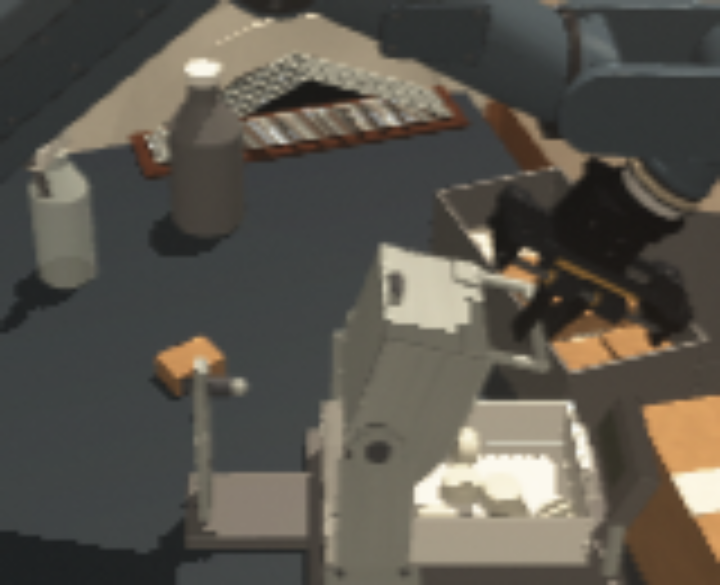

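View pics/c15.png

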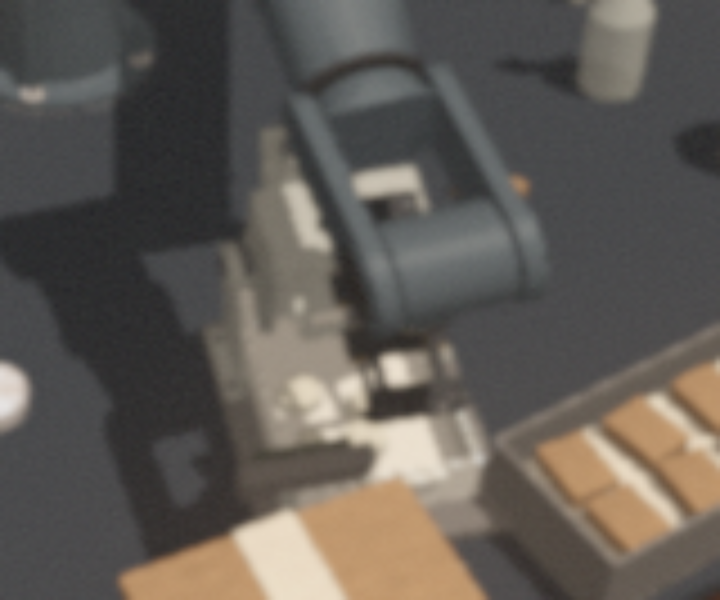

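The skip is at 105° and the tablets are sliding into the tub. One at about (468,440) may still be moving, so I'll wait a second and look again.

```bash
python3 -m pendant '[{"gripper":5,"delta_pos":[0,0,0],"rot":[0,0,0]},{"gripper":5,"delta_pos":[0,0,0],"rot":[0,0,0]},{"gripper":5,"delta_pos":[0,0,0],"rot":[0,0,0]},{"gripper":5,"delta_pos":[0,0,0],"rot":[0,0,0]},{"gripper":5,"delta_pos":[0,0,0],"rot":[0,0,0]},{"gripper":5,"delta_pos":[0,0,0],"rot":[0,0,0]},{"gripper":5,"delta_pos":[0,0,0],"rot":[0,0,0]},{"gripper":5,"delta_pos":[0,0,0],"rot":[0,0,0]},{"gripper":5,"delta_pos":[0,0,0],"rot":[0,0,0]},{"gripper":5,"delta_pos":[0,0,0],"rot":[0,0,0]}]'
python3 - <<'E'
from plan import *
from cell import capture
now()
c=capture('side'); cv2.imwrite('pics/s16.png',cv2.resize(c['img'][180:235,265:335],None,fx=10,fy=10,interpolation=cv2.INTER_CUBIC))
P=cloud(c)[180:235,265:335].reshape(-1,3); x=(P[:,:2]-H)@X;y=(P[:,:2]-H)@Y
k=(P[:,2]>.03)&(P[:,2]<.1)&(x>-.03)&(x<.19)&(abs(y)<.07)
for g in np.arange(-.03,.19,.02):
    print(g.round(2),[ (np.round(P[k&(x>=g)&(x<g+.02)&(y>=h)&(y<h+.02),2].max()*1000) if (k&(x>=g)&(x<g+.02)&(y>=h)&(y<h+.02)).any() else 0) for h in np.arange(-.07,.07,.02)])
c=capture('wrist'); cv2.imwrite('pics/w16.png',c['img'])
E
```

```text
time_s: 30.4
eef_pos: [0.6924, -0.0216, 0.2358]
tool_rot: [-0.208, 0.774, 0.577, -0.155]
contact_force: [-3.4, -3.6, -2.0]
width: 0.0103
lean 30.05 bar x 0.1429 y -0.0005 z 0.0679 r 0.1582 tilt 105.0 deg w 0.0103 F [-3.4 -3.6 -2. ] q [-0.21  0.88  0.79  0.04  2.    0.09]
-0.03 [0, 0, 0, 0, 0, 0, 0, 0]
-0.01 [0, 0, 0, 0, 0, 0, 0, 0]
0.01 [0, 0, 0, 0, 0, 0, 0, 0]
0.03 [0, np.float64(44.0), 0, 0, 0, 0, 0, 0]
0.05 [0, np.float64(49.0), np.float64(43.0), 0, 0, 0, 0, 0]
0.07 [0, np.float64(50.0), np.float64(44.0), np.float64(47.0), np.float64(47.0), np.float64(60.0), np.float64(34.0), 0]
0.09 [0, 0, np.float64(43.0), np.float64(45.0), np.float64(48.0), np.float64(65.0), np.float64(63.0), 0]
0.11 [np.float64(62.0), np.float64(63.0), np.float64(46.0), np.float64(45.0), np.float64(44.0), 0, 0, 0]
0.13 [np.float64(67.0), np.float64(63.0), np.float64(46.0), np.float64(48.0), np.float64(45.0), 0, np.float64(33.0), 0]
0.15 [0, np.float64(50.0), np.float64(47.0), 0, 0, 0, 0, 0]
0.17 [np.float64(55.0), np.float64(57.0), np.float64(48.0), 0, np.float64(31.0), 0, 0, 0]
```

View pics/s16.png

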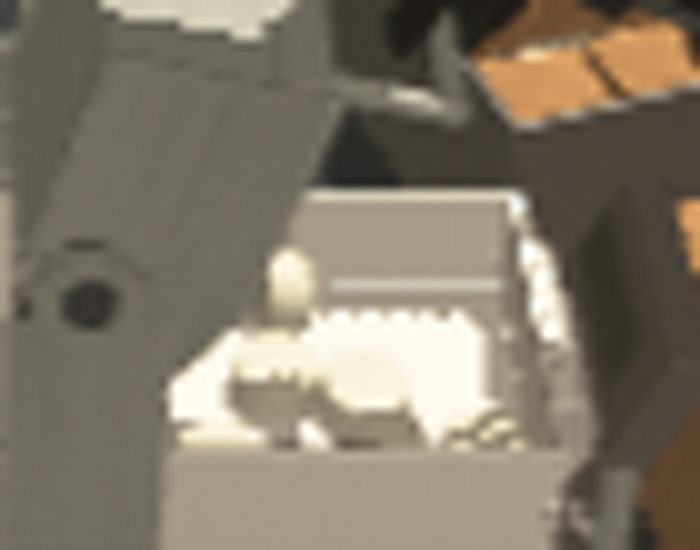

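View pics/w16.png

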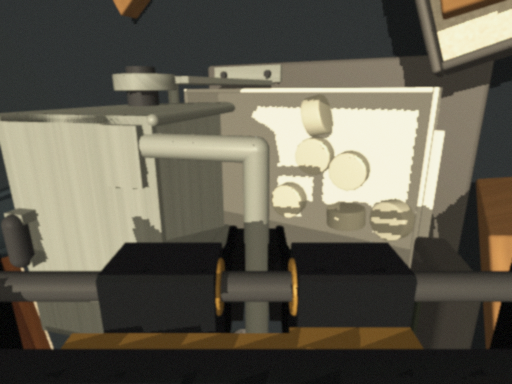

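All six tablets are in the tub, at wrist pixels (316,117), (313,155), (348,170), (288,200), (346,216) and (391,219), with tops at 67 mm or less against the 82 mm rim. Next I'll plan the return.

Run:
```python
from plan import *
th=np.linspace(105,0,31); plan(th,th*30/105)
```

```text
101.5 dy -0.78 dz -0.52 rot -1.0
98.0 dy -0.81 dz -0.49 rot -1.0
94.5 dy -0.83 dz -0.45 rot -1.0
91.0 dy -0.84 dz -0.41 rot -1.0
87.5 dy -0.86 dz -0.37 rot -1.0
84.0 dy -0.88 dz -0.33 rot -1.0
80.5 dy -0.89 dz -0.30 rot -1.0
77.0 dy -0.90 dz -0.25 rot -1.0
73.5 dy -0.91 dz -0.21 rot -1.0
70.0 dy -0.92 dz -0.17 rot -1.0
66.5 dy -0.93 dz -0.13 rot -1.0
63.0 dy -0.93 dz -0.09 rot -1.0
59.5 dy -0.94 dz -0.05 rot -1.0
56.0 dy -0.94 dz -0.01 rot -1.0
52.5 dy -0.94 dz 0.04 rot -1.0
49.0 dy -0.93 dz 0.08 rot -1.0
45.5 dy -0.93 dz 0.12 rot -1.0
42.0 dy -0.92 dz 0.16 rot -1.0
38.5 dy -0.92 dz 0.20 rot -1.0
35.0 dy -0.91 dz 0.24 rot -1.0
31.5 dy -0.89 dz 0.28 rot -1.0
28.0 dy -0.88 dz 0.32 rot -1.0
24.5 dy -0.87 dz 0.36 rot -1.0
21.0 dy -0.85 dz 0.40 rot -1.0
17.5 dy -0.83 dz 0.44 rot -1.0
14.0 dy -0.81 dz 0.48 rot -1.0
10.5 dy -0.79 dz 0.51 rot -1.0
7.0 dy -0.77 dz 0.55 rot -1.0
3.5 dy -0.74 dz 0.58 rot -1.0
0.0 dy -0.72 dz 0.61 rot -1.0
```

```bash
python3 -m pendant '[{"gripper":5,"delta_pos":[0,-0.78,-0.52],"rot":[-1,0,0]},{"gripper":5,"delta_pos":[0,-0.81,-0.49],"rot":[-1,0,0]},{"gripper":5,"delta_pos":[0,-0.83,-0.45],"rot":[-1,0,0]},{"gripper":5,"delta_pos":[0,-0.84,-0.41],"rot":[-1,0,0]},{"gripper":5,"delta_pos":[0,-0.86,-0.37],"rot":[-1,0,0]},{"gripper":5,"delta_pos":[0,-0.88,-0.33],"rot":[-1,0,0]},{"gripper":5,"delta_pos":[0,-0.89,-0.3],"rot":[-1,0,0]},{"gripper":5,"delta_pos":[0,-0.9,-0.25],"rot":[-1,0,0]},{"gripper":5,"delta_pos":[0,-0.91,-0.21],"rot":[-1,0,0]},{"gripper":5,"delta_pos":[0,-0.92,-0.17],"rot":[-1,0,0]}]'
python3 - <<'E'
from plan import *
from cell import capture
now()
c=capture('side'); cv2.imwrite('pics/s17.png',cv2.resize(c['img'][110:240,190:350],None,fx=4.5,fy=4.5))
E
```

```text
time_s: 31.5
eef_pos: [0.6341, -0.0043, 0.3063]
tool_rot: [-0.136, 0.79, 0.589, -0.102]
contact_force: [1.4, -5.0, -1.3]
width: 0.0107
lean 19.54 bar x 0.0797 y -0.0004 z 0.1395 r 0.1607 tilt 70.1 deg w 0.0107 F [ 1.4 -5.  -1.3] q [-0.2   0.63  1.05  0.03  1.8   0.09]
```

View pics/s17.png

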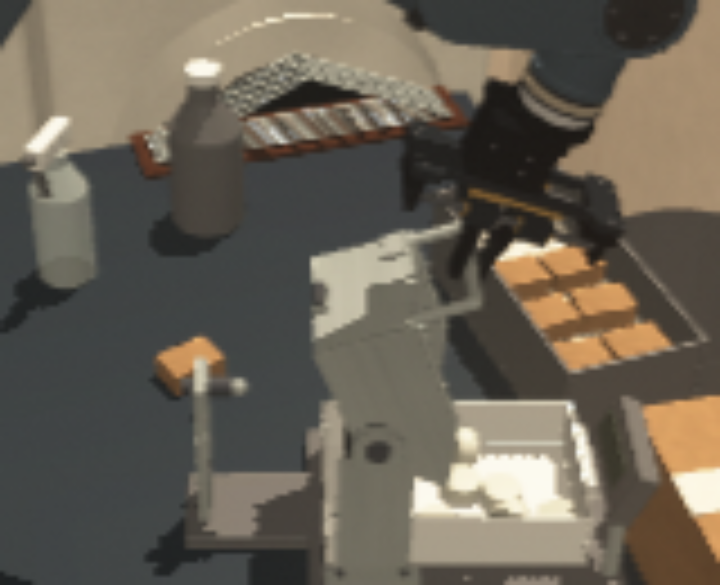

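The bar is held at 70° and the return is on track. I'll correct 2 mm of radial drift on the next segment.

```bash
python3 -m pendant '[{"gripper":5,"delta_pos":[0,-0.93,-0.09],"rot":[-1,0,0]},{"gripper":5,"delta_pos":[0,-0.93,-0.05],"rot":[-1,0,0]},{"gripper":5,"delta_pos":[0,-0.94,-0.01],"rot":[-1,0,0]},{"gripper":5,"delta_pos":[0,-0.94,0.02],"rot":[-1,0,0]},{"gripper":5,"delta_pos":[0,-0.94,0.06],"rot":[-1,0,0]},{"gripper":5,"delta_pos":[0,-0.93,0.1],"rot":[-1,0,0]},{"gripper":5,"delta_pos":[0,-0.93,0.12],"rot":[-1,0,0]},{"gripper":5,"delta_pos":[0,-0.92,0.16],"rot":[-1,0,0]},{"gripper":5,"delta_pos":[0,-0.92,0.2],"rot":[-1,0,0]},{"gripper":5,"delta_pos":[0,-0.91,0.24],"rot":[-1,0,0]}]'
python3 -c "
from plan import *
now()"
```

```text
time_s: 32.55
eef_pos: [0.5464, 0.0218, 0.3247]
tool_rot: [-0.067, 0.799, 0.596, -0.05]
contact_force: [-0.8, -6.5, 3.1]
width: 0.0108
lean 9.55 bar x -0.0141 y -0.0001 z 0.1585 r 0.1591 tilt 35.3 deg w 0.0108 F [-0.8 -6.5  3.1] q [-0.17  0.39  1.39  0.02  1.52  0.11]
```

```bash
python3 -m pendant '[{"gripper":5,"delta_pos":[0,-0.89,0.28],"rot":[-1,0,0]},{"gripper":5,"delta_pos":[0,-0.88,0.32],"rot":[-1,0,0]},{"gripper":5,"delta_pos":[0,-0.87,0.36],"rot":[-1,0,0]},{"gripper":5,"delta_pos":[0,-0.85,0.4],"rot":[-1,0,0]},{"gripper":5,"delta_pos":[0,-0.83,0.44],"rot":[-1,0,0]},{"gripper":5,"delta_pos":[0,-0.81,0.48],"rot":[-1,0,0]},{"gripper":5,"delta_pos":[0,-0.4,0.26],"rot":[-0.5,0,0]},{"gripper":5,"delta_pos":[0,-0.39,0.26],"rot":[-0.5,0,0]},{"gripper":5,"delta_pos":[0,-0.38,0.27],"rot":[-0.5,0,0]},{"gripper":5,"delta_pos":[0,-0.38,0.28],"rot":[-0.5,0,0]}]' 50
python3 -c "
from plan import *
now()"
```

```text
time_s: 33.55
eef_pos: [0.4799, 0.0416, 0.2986]
tool_rot: [-0.011, 0.801, 0.598, -0.009]
contact_force: [1.1, -8.4, 12.1]
width: 0.0107
lean 1.58 bar x -0.0855 y 0.0002 z 0.1326 r 0.1578 tilt 7.6 deg w 0.0107 F [ 1.1 -8.4 12.1] q [-0.15  0.26  1.67  0.    1.24  0.14]
```

It's now pressing on the catch at 7.6°, with about 12 N. I'll press on to home.

```bash
python3 -m pendant '[{"gripper":5,"delta_pos":[0,-0.37,0.29],"rot":[-0.5,0,0]},{"gripper":5,"delta_pos":[0,-0.37,0.29],"rot":[-0.5,0,0]},{"gripper":5,"delta_pos":[0,-0.36,0.3],"rot":[-0.5,0,0]},{"gripper":5,"delta_pos":[0,-0.36,0.31],"rot":[-0.5,0,0]},{"gripper":5,"delta_pos":[0,0,0],"rot":[0,0,0]},{"gripper":5,"delta_pos":[0,0,0],"rot":[0,0,0]},{"gripper":5,"delta_pos":[0,0,0],"rot":[0,0,0]},{"gripper":5,"delta_pos":[0,0,0],"rot":[0,0,0]},{"gripper":5,"delta_pos":[0,0,0],"rot":[0,0,0]},{"gripper":5,"delta_pos":[0,0,0],"rot":[0,0,0]}]'
python3 - <<'E'
from plan import *
from cell import capture
now()
c=capture('side'); cv2.imwrite('pics/s18.png',cv2.resize(c['img'][130:240,220:350],None,fx=5,fy=5))
E
```

```text
time_s: 34.55
eef_pos: [0.4642, 0.0464, 0.2861]
tool_rot: [0.001, 0.802, 0.598, 0.0]
contact_force: [-2.2, -4.8, 0.8]
width: 0.0107
lean -0.14 bar x -0.1023 y 0.0004 z 0.1201 r 0.1578 tilt -0.0 deg w 0.0107 F [-2.2 -4.8  0.8] q [-0.14  0.23  1.74 -0.    1.17  0.15]
```

View pics/s18.png

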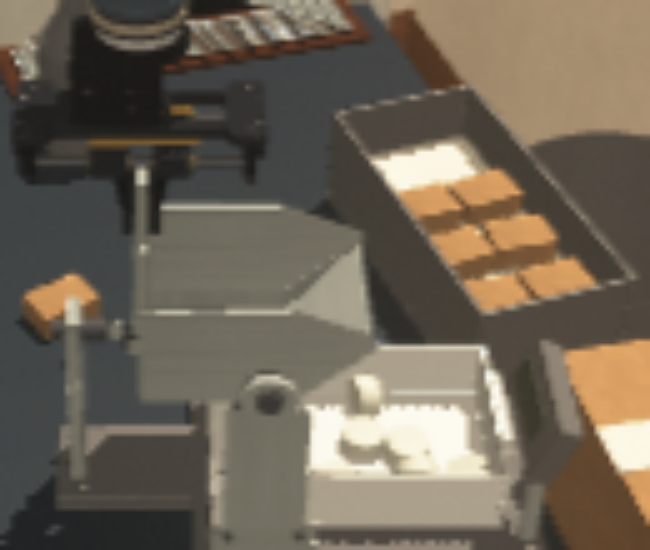

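The measured tilt is 0 and the resistance has gone, so the catch appears to have snapped. I'll press 3 mm further to confirm the hard seat, then back off.

```bash
python3 -m pendant '[{"gripper":5,"delta_pos":[0,-0.1,0.08],"rot":[0,0,0]},{"gripper":5,"delta_pos":[0,-0.1,0.08],"rot":[0,0,0]},{"gripper":5,"delta_pos":[0,-0.1,0.08],"rot":[0,0,0]},{"gripper":5,"delta_pos":[0,0,0],"rot":[0,0,0]},{"gripper":5,"delta_pos":[0,0,0],"rot":[0,0,0]},{"gripper":5,"delta_pos":[0,0,0],"rot":[0,0,0]},{"gripper":5,"delta_pos":[0,0,0],"rot":[0,0,0]},{"gripper":5,"delta_pos":[0,0,0],"rot":[0,0,0]},{"gripper":5,"delta_pos":[0,0,0],"rot":[0,0,0]},{"gripper":5,"delta_pos":[0,0,0],"rot":[0,0,0]}]'
python3 -c "
from plan import *
now()"
```

```text
time_s: 35.6
eef_pos: [0.4638, 0.0465, 0.2857]
tool_rot: [0.004, 0.802, 0.598, 0.003]
contact_force: [-1.8, -6.5, 8.3]
width: 0.0104
lean -0.53 bar x -0.1028 y 0.0004 z 0.1197 r 0.1578 tilt -0.3 deg w 0.0104 F [-1.8 -6.5  8.3] q [-0.14  0.23  1.74 -0.    1.16  0.15]
```

It moved only 0.3° further under force, so it's on the hard seat. I'll open and lift clear.

```bash
python3 -m pendant '[{"gripper":5,"delta_pos":[0,0.1,-0.08],"rot":[0,0,0]},{"gripper":5,"delta_pos":[0,0.1,-0.08],"rot":[0,0,0]},{"gripper":57,"delta_pos":[0,0,0],"rot":[0,0,0]},{"gripper":57,"delta_pos":[0,0,0],"rot":[0,0,0]},{"gripper":57,"delta_pos":[0,0,0],"rot":[0,0,0]},{"gripper":57,"delta_pos":[0,0,0],"rot":[0,0,0]},{"gripper":57,"delta_pos":[0,0,0],"rot":[0,0,0]},{"gripper":57,"delta_pos":[0,0,0],"rot":[0,0,0]},{"gripper":57,"delta_pos":[0,0,0],"rot":[0,0,0]},{"gripper":57,"delta_pos":[0,0,0],"rot":[0,0,0]}]'
python3 -m pendant '[{"gripper":57,"delta_pos":[0,0,-1],"rot":[0,0,0]},{"gripper":57,"delta_pos":[0,0,-2],"rot":[0,0,0]},{"gripper":57,"delta_pos":[0,0,-2],"rot":[0,0,0]},{"gripper":57,"delta_pos":[0,0,-3],"rot":[0,0,0]},{"gripper":57,"delta_pos":[0,0,-3],"rot":[0,0,0]},{"gripper":57,"delta_pos":[0,0,-3],"rot":[0,0,0]},{"gripper":57,"delta_pos":[0,0,0],"rot":[0,0,0]},{"gripper":57,"delta_pos":[0,0,0],"rot":[0,0,0]},{"gripper":57,"delta_pos":[0,0,0],"rot":[0,0,0]},{"gripper":57,"delta_pos":[0,0,0],"rot":[0,0,0]}]'
python3 - <<'E'
from plan import *
from cell import capture
now()
c=capture('wrist'); cv2.imwrite('pics/w19.png',c['img'])
P=cloud(c).reshape(-1,3);P=P[np.isfinite(P[:,2])]; x=(P[:,:2]-H)@X;y=(P[:,:2]-H)@Y;z=P[:,2]
k=(abs(z-.302)<.008)&(abs(x+.1)<.03)&(abs(y)<.045); print('bar',np.median(x[k]),z[k].max(),k.sum())
k=(abs(z-.25)<.006)&(abs(x)<.11)&(abs(y)>.06)&(abs(y)<.072); print('rim slope',np.polyfit(x[k],z[k],1))
k=(z>.03)&(z<.12)&(x>-.04)&(x<.2)&(abs(y)<.075); print('tub contents max z',np.percentile(z[k&(x<.19)],[50,99]))
c=capture('side'); cv2.imwrite('pics/s19.png',cv2.resize(c['img'][130:384,180:380],None,fx=3.5,fy=2.36))
d=load('side0.npz'); 
for n,cc in (('before',d),('after',c)):
    N,l,s,ce=cv2.connectedComponentsWithStats(white(cc)); print(n,[plane(cc,*ce[i],.02).round(3)[:2].tolist() for i in range(1,N) if 200<s[i,4]<800 and ce[i][1]>250])
E
```

```text
time_s: 36.6
eef_pos: [0.4639, 0.0469, 0.2833]
tool_rot: [-0.0, 0.802, 0.598, -0.0]
contact_force: [0.1, -0.7, 0.7]
width: 0.0492
time_s: 37.6
eef_pos: [0.4631, 0.0469, 0.4222]
tool_rot: [-0.001, 0.802, 0.598, -0.001]
contact_force: [0.1, -0.8, 0.7]
width: 0.0493
lean 0.17 bar x -0.1034 y 0.0005 z 0.2562 r 0.2762 tilt 18.4 deg w 0.0493 F [ 0.1 -0.8  0.7] q [-0.14  0.12  1.51 -0.    1.52  0.15]
bar -0.1024466738132041 0.30787910959343 1356
rim slope [-0.01671652  0.25067532]
tub contents max z [0.05190295 0.06110576]
before [[-0.343, 0.096], [0.46, -0.285], [0.64, -0.472], [0.408, -0.528]]
after [[-0.345, 0.1], [0.46, -0.285], [0.64, -0.472], [0.41, -0.528]]
```

View pics/w19.png

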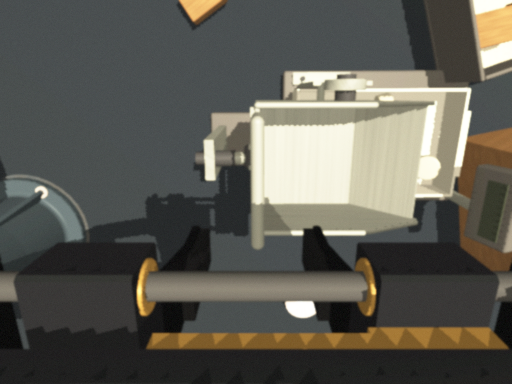

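View pics/s19.png

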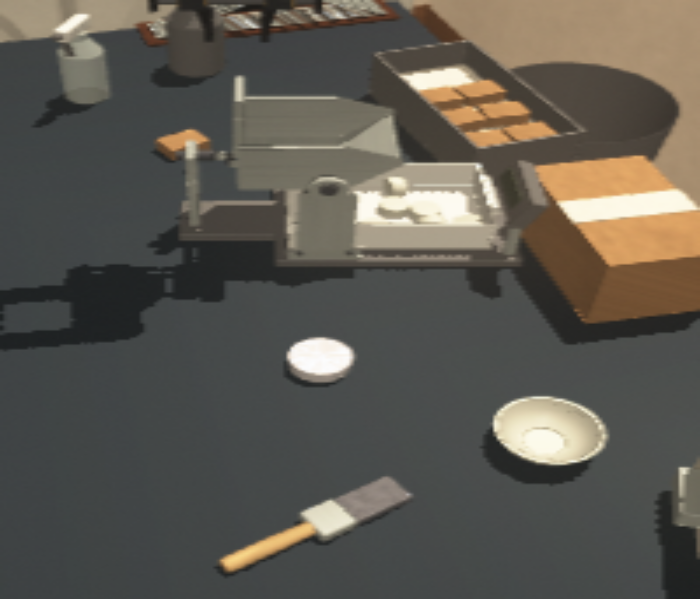

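The skip is empty and the bar is back at x = -102.4 mm, where it started (standing proud on the catch would give about -89 mm). The tablets are in the tub, the bystanders haven't moved, and the gripper is clear. Handing in.

```bash
python3 -c "
from cell import order,readout
print(readout.get_state()['time_s']); print(order.close_job())"
```

```text
37.7
the job is handed in; nothing more can be done
None
```

The job is handed in at 37.7 s. Both loose tablets went into the skip, all six were tipped into the tub, and the skip is back home behind its catch.

I tipped and returned the skip with the bar gripped the whole way, at about 0.6 rad/s. I then pressed it home and let go.

**Last checks**
- **Skip:** the bar is at x = -102.4 mm, the same as at the start. Pressing 3 mm further gave about 8 N and only 0.3° of movement, so it is on the hard seat. The skip is empty.
- **Tablets:** all six were counted in the tub while the skip was tipped, with tops at 67 mm or less above the table (rim at 82 mm). The final views show only some of them, because the skip hides the rest. At least one stands on edge in the tub, leaning and apparently at rest.
- **Bystanders:** the tin, dish and brush measure within about 2 mm of where they started. The soapbox, jug and sprayer I only checked by eye in the final picture; they look unmoved.
- **Gripper:** clear of everything, with contact force near zero.

**What went wrong or disagreed**
- **Fingertip offset:** the tips are only about 5 mm ahead of the reported TCP in the wrist camera's depth, not the 25 mm stated. Two tries at gripping the first tablet closed above it. I then worked from the measured offset.
- **Tablet in the skip:** the second tablet I placed came to rest on edge in the skip, still within the limits.

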